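Load the air-clamp drilling fixture

TASK

Load the drilling fixture: first turn the pressure knob back to zero (its pointer on the white mark). Then lay every aluminium bracket on a free station, its hole over the bush hole and its other end on the narrow rest between the two brass guide posts, and push an orange-headed pin from the rack down through bracket and bush until its collar sits on the bracket. When all are pinned, turn the knob clockwise until its pointer is on the green mark; leave the other things on the bench alone.

Things in the scene. Friction and masses are not known exactly. Their poses are not given: they have to be found in the camera images.
- fixture: Fixed fixture, base plate 290 x 215 x 15 mm, three stations side by side along its x, 90 mm apart. Origin on the bench below the middle of station 2. Behind each tail rest a blue air-clamp body, 40 x 36 mm, top 77 mm above the bench, face 130 mm along y from the bush; its thin rod moves out with the knob and pushes nothing.
- bush1 (a point): Station 1: centre of the hole mouth on top of its steel bush block (46 x 46 mm, top 55 mm above the bench); hole 16 mm wide, 40 mm deep. z up, x across to station 2, y along the station to its tail rest: 14 mm long, 40 mm across, 55 mm high, centre 86 mm from the bush, with an 8 mm brass post 28 mm to each side, rising 22 mm higher. Open for 56 mm between block and rest.
- bush2 (a point): Station 2, the same as station 1.
- bush3 (a point): Station 3, the same as station 1.
- bracket1_mid (a point): Loose flat aluminium bracket, 130 x 40 x 12 mm, about 0.18 kg; its centre, half-way through the thickness. x along its length, z through its thickness (up at the start). The 16 mm hole is 42 mm from the centre towards -x. Two or three brackets are present; either face may be up. Well laid, its centre is 6 mm above the bush mouth and its x points along the station's y.
- bracket1_hole (a point): Centre of the hole of bracket 1, half-way through its thickness; axes as bracket1_mid.
- bracket2_mid (a point): Bracket 2, like bracket1; None if absent.
- bracket2_hole (a point): Centre of the hole of bracket 2, half-way through its thickness; axes as bracket2_mid.
- bracket3_mid (a point): Bracket 3, like bracket1; None if absent.
- bracket3_hole (a point): Centre of the hole of bracket 3, half-way through its thickness; axes as bracket3_mid.
- pin1_head (a point): Pin, 80 mm long, 0.11 kg, upright in the rack; centre of its round orange head (25 mm thick, 26 mm high). z points from shank to head. Collar 29 mm wide, its underside 17 mm below this point; then a 14 mm shank, 50 mm long, with a hemispherical nose. Home through a bracket, this point is 29 mm above the bush mouth. Always four pins; unused ones are spares.
- pin2_head (a point): Pin 2, like pin1.
- pin3_head (a point): Pin 3, like pin1.
- pin4_head (a point): Pin 4, like pin1.
- pin_rack: Fixed black block, 112 x 112 x 54 mm high, with four holes 31 mm either way from its centre along x and y, in which the pins stand with their collars on its top. Origin at the centre of its underside.
- regulator_knob (a joint): Angle of the pressure knob in rad. 0 = pointer on the white mark, at the end stop (zero pressure); grows as the knob turns clockwise seen from above; long ticks every 0.5 rad; the green mark is at 2.0; upper stop at 3.1. It stays where it is left and turns lightly (0.05 N m).
- knob_grip (a point): Centre of the knob's grip bar (50 mm long, 16 mm thick, 32 mm high), on the vertical turning axis, 74 mm above the bench; turns with the knob. x along the bar; the white pointer line is on its -x half. Below it a disc 58 mm wide, then a grey box, 94 x 94 x 45 mm high.
- flange_a: Loose steel flange ring, 84 mm wide, 40 mm high; not part of the job. Origin: centre of its underside.
- flange_b: Loose steel flange ring, 94 mm wide, 45 mm high; not part of the job.
- oil_bottle: Yellow oil bottle, 52 mm wide, 130 mm high; not part of the job.
- wrench: Steel spanner, 190 mm long along x; not part of the job.
- screwdriver: Red screwdriver, 210 mm long along x; not part of the job.
Not all that is in view belongs to the job. Leave any blue, pink or turquoise look-alike of the part that bears pin3_head alone.

How it is judged (in metres and radians):
On the way, in this order (a step that is already met when the one before it is completed fails the run):
1. the pressure knob is turned back to zero (value of joint regulator_knob below 0.12 rad), for 0.2 s.
2. every bracket lies on a station with a pin fully home through it, the knob still at zero ((horizontal distance between bracket1_hole and bush1 below 0.004 m or horizontal distance between bracket1_hole and bush2 below 0.004 m or horizontal distance between bracket1_hole and bush3 below 0.004 m) and height (world z) of bracket1_hole between 0.057 and 0.065 m and angle between the x axis of each of bracket1_hole, bracket2_hole, bracket3_hole and the y axis of fixture, either way round below 0.12 rad and angle between the z axis of each of bracket1_hole, bracket2_hole, bracket3_hole and the z axis of fixture, either way round below 0.06 rad and ((horizontal distance between pin1_head and bracket1_hole below 0.005 m and height (world z) of pin1_head between 0.081 and 0.0865 m) or (horizontal distance between pin2_head and bracket1_hole below 0.005 m and height (world z) of pin2_head between 0.081 and 0.0865 m) or (horizontal distance between pin3_head and bracket1_hole below 0.005 m and height (world z) of pin3_head between 0.081 and 0.0865 m) or (horizontal distance between pin4_head and bracket1_hole below 0.005 m and height (world z) of pin4_head between 0.081 and 0.0865 m)) and (horizontal distance between bracket2_hole and bush1 below 0.004 m or horizontal distance between bracket2_hole and bush2 below 0.004 m or horizontal distance between bracket2_hole and bush3 below 0.004 m) and height (world z) of bracket2_hole between 0.057 and 0.065 m and ((horizontal distance between pin1_head and bracket2_hole below 0.005 m and height (world z) of pin1_head between 0.081 and 0.0865 m) or (horizontal distance between pin2_head and bracket2_hole below 0.005 m and height (world z) of pin2_head between 0.081 and 0.0865 m) or (horizontal distance between pin3_head and bracket2_hole below 0.005 m and height (world z) of pin3_head between 0.081 and 0.0865 m) or (horizontal distance between pin4_head and bracket2_hole below 0.005 m and height (world z) of pin4_head between 0.081 and 0.0865 m)) and (horizontal distance between bracket3_hole and bush1 below 0.004 m or horizontal distance between bracket3_hole and bush2 below 0.004 m or horizontal distance between bracket3_hole and bush3 below 0.004 m) and height (world z) of bracket3_hole between 0.057 and 0.065 m and ((horizontal distance between pin1_head and bracket3_hole below 0.005 m and height (world z) of pin1_head between 0.081 and 0.0865 m) or (horizontal distance between pin2_head and bracket3_hole below 0.005 m and height (world z) of pin2_head between 0.081 and 0.0865 m) or (horizontal distance between pin3_head and bracket3_hole below 0.005 m and height (world z) of pin3_head between 0.081 and 0.0865 m) or (horizontal distance between pin4_head and bracket3_hole below 0.005 m and height (world z) of pin4_head between 0.081 and 0.0865 m)) and value of joint regulator_knob below 0.2 rad), for 0.3 s.
3. the knob is set to the green mark (value of joint regulator_knob between 1.85 and 2.15 rad), for 0.2 s.
At the end, for the whole second after the job is handed in: Every bracket present lies flat on a station, hole within 4 mm of the bush and within 7 degrees of the station's line, a pin fully home through it (collar within 2.5 mm of the bracket), knob within 0.15 rad of the green mark, everything at rest (all of step 3 and (horizontal distance between bracket1_hole and bush1 below 0.004 m or horizontal distance between bracket1_hole and bush2 below 0.004 m or horizontal distance between bracket1_hole and bush3 below 0.004 m) and height (world z) of bracket1_hole between 0.057 and 0.065 m and angle between the x axis of each of bracket1_hole, bracket2_hole, bracket3_hole and the y axis of fixture, either way round below 0.12 rad and angle between the z axis of each of bracket1_hole, bracket2_hole, bracket3_hole and the z axis of fixture, either way round below 0.06 rad and ((horizontal distance between pin1_head and bracket1_hole below 0.005 m and height (world z) of pin1_head between 0.081 and 0.0865 m) or (horizontal distance between pin2_head and bracket1_hole below 0.005 m and height (world z) of pin2_head between 0.081 and 0.0865 m) or (horizontal distance between pin3_head and bracket1_hole below 0.005 m and height (world z) of pin3_head between 0.081 and 0.0865 m) or (horizontal distance between pin4_head and bracket1_hole below 0.005 m and height (world z) of pin4_head between 0.081 and 0.0865 m)) and (horizontal distance between bracket2_hole and bush1 below 0.004 m or horizontal distance between bracket2_hole and bush2 below 0.004 m or horizontal distance between bracket2_hole and bush3 below 0.004 m) and height (world z) of bracket2_hole between 0.057 and 0.065 m and ((horizontal distance between pin1_head and bracket2_hole below 0.005 m and height (world z) of pin1_head between 0.081 and 0.0865 m) or (horizontal distance between pin2_head and bracket2_hole below 0.005 m and height (world z) of pin2_head between 0.081 and 0.0865 m) or (horizontal distance between pin3_head and bracket2_hole below 0.005 m and height (world z) of pin3_head between 0.081 and 0.0865 m) or (horizontal distance between pin4_head and bracket2_hole below 0.005 m and height (world z) of pin4_head between 0.081 and 0.0865 m)) and (horizontal distance between bracket3_hole and bush1 below 0.004 m or horizontal distance between bracket3_hole and bush2 below 0.004 m or horizontal distance between bracket3_hole and bush3 below 0.004 m) and height (world z) of bracket3_hole between 0.057 and 0.065 m and ((horizontal distance between pin1_head and bracket3_hole below 0.005 m and height (world z) of pin1_head between 0.081 and 0.0865 m) or (horizontal distance between pin2_head and bracket3_hole below 0.005 m and height (world z) of pin2_head between 0.081 and 0.0865 m) or (horizontal distance between pin3_head and bracket3_hole below 0.005 m and height (world z) of pin3_head between 0.081 and 0.0865 m) or (horizontal distance between pin4_head and bracket3_hole below 0.005 m and height (world z) of pin4_head between 0.081 and 0.0865 m)) and linear speed of each of bracket1, bracket2, bracket3, pin1, pin2, pin3, pin4 below 0.02 m/s); the robot touches nothing.
It fails at once if another thing on the bench is pushed aside by more than 40 mm or knocked over (distance of any of flange_a, flange_b, oil_bottle, wrench, screwdriver from where it was at the start of the episode above 0.04 m or angle between oil_bottle's own z axis and vertical above 0.6 rad).
Of bracket1, bracket2, bracket3 only 2 to 3 are there at a start; the rules pass over those that are not, and their reading is None.
At some moment in a run one of bracket1, bracket2, bracket3 may be knocked a few centimetres aside while the robot is not near it.
Once in a run the grip may slacken for a moment while it holds something.
It also fails if it takes over 210 s, if anything falls off the work surface, if the arm or the gripper's body presses on something with over 40 N, if the wrist force passes 120 N, or if a joint passes its speed limit or range.

ROBOT

A 6-joint arm with a two-finger parallel gripper is mounted at the origin on the work surface. World frame = base frame: x ahead of the robot, y to its left, z up, the work surface at z = 0. Lengths are in mm, angles in rad, forces in N, time in s.
With the tool pointing down it reaches from about 350 to 775 mm from the base axis. Payload 7.3 kg.
Tool frame: the origin (TCP) lies between the finger pads; the fingertips stand 22 mm ahead of it and the grasp point (between the pads) lies 3 mm ahead of it (nose_length is the distance from the TCP to the fingertips, in mm); z points along the fingers, y is the direction in which the jaws open and shut (so a half turn about z gives the same grasp; the last joint's range is limited). The gripper opens to 92 mm and grips with 3 to 60 N. Pads are 19 mm wide; open, the fingers measure 130 mm over their backs; the gripper's body (75 mm by 190 mm) begins 47 mm behind the grasp point.
Start: joints at [1.148, 0.342, 1.524, -0, 1.275, -0.146], TCP at [143.456, 505.041, 218.641] pointing down, gripper open.
Joint ranges: [-2.53, 2.53], [-0.77, 2.02], [0.04, 2.7], [-1, 4.14], [0.28, 2.66], [-3.11, 3.11]. Speed limits (rad/s): [2.57, 2.57, 3.14, 3.14, 3.14, 3.14].

INTERFACE

Orientations are given as [roll, pitch, yaw] about the fixed x, y, z axes, in that order (R = Rz(yaw) Ry(pitch) Rx(roll)).
In Python, from plant import get_obs, capture, close_job, nose_length gives the robot as it stands.
- The arm moves only by the tool step_arm, never from a script. Its argument "increments" is text: rows parted by semicolons, each of 7 numbers parted by spaces: the turn, a rotation vector about the tool's x, y, z in rad, then the shift along the tool's x, y, z in mm, then the opening, from -1 (shut) to 1 (fully open). A call has 1 to 20 rows; each row is the pose to reach, as a shift and turn from the pose commanded when the call began, along the tool's axes at that moment; what a row does not reach only later rows make up. A row lasts 1/8 s, in which the tool goes at most 62.5 mm and 10.7 degrees, less where a joint would pass 70% of its speed; a pose out of reach is approached as far as the arm can. A call with a gripper value outside its range is refused whole. The fingers move at their own pace and stop on an object; the grip force is fixed at half the most. Time passes only in rows, so rows that repeat a pose let the fingers close. It gives the time, the measured TCP pose, the force and the opening at its end, in the units of the state.
- get_obs(): the state, without advancing time (a new reading comes with each control period).
- capture(name): name is "scene" or "top" or "wrist"; returns a dict with "frame" (480x640x3 uint8, red, green, blue), "K" (3x3 intrinsics, pixels), "extrinsics" (4x4, takes a point from world to camera coordinates); the wrist camera has in their place "tool_from_camera" (4x4, takes a point from camera to tool coordinates, whose origin is the TCP and whose axes are the flange's). Camera axes: x right, y down, z forward; pixel columns grow to the right and rows downward; lengths in mm; the calibration is good to about 2 mm. The wrist camera is an equidistant fisheye: a pixel r from the principal point sees the ray r / f radians off the axis. A picture is of the moment at which its call begins: read the wrist's pose just before it. There is no depth.
- close_job(): hands the job in, once; it reports no verdict.
The state is a dict: "time": time; "joint_positions": joint angles; "dq": joint speeds; "tau": joint torques, N m; "tool_pos": TCP position; "tcp_rot": TCP orientation; "contact_force": force on the tool from outside, world axes, zero at the start; "moment": the same for the moment, N m; "grip_width": finger opening in mm.
Only numpy, scipy, OpenCV 4.12 (cv2) and the standard library are available. Lean on these libraries where they do the work, as an engineer would, in place of code of your own. Each camera call takes 0.05 s, during which the arm holds its last target.

## Working session

There is one attempt and no reset: what is moved stays moved. The work goes in short steps, Python scripts to look and compute and a tool call to move; the robot and the scene stay as the last step left them, time stands still between calls to the robot, and variables do not carry over. Pictures are saved under pics/ and viewed, and the job is handed in when it is done.

Besides the shell and the picture viewer there is one more tool, called after ">>>" by a JSON object that holds its "method" and its "body", one argument or row to a line. step_arm: Moves the arm, as the interface text tells. Its arguments: {"type":"object","properties":{"increments":{"type":"string"}},"required":["increments"]}

```bash
ls; mkdir -p pics; python3 - <<'E'
from plant import *
import cv2
print(get_obs(), nose_length)
for n in ("scene","top","wrist"):
    c=capture(n); cv2.imwrite(f"pics/{n}0.png",c["frame"][:,:,::-1])
    print(n,c["K"],c.get("extrinsics"),c.get("tool_from_camera"))
E
```

```text
pics
{'time': 0.0, 'joint_positions': array([ 1.14800434e+00,  3.42740289e-01,  1.52498521e+00, -1.34129152e-05,
        1.27537328e+00, -1.45993625e-01]), 'dq': array([-1.40713629e-04, -2.42735416e-04,  1.13479079e-03, -4.50223676e-05,
        7.70243762e-04, -6.81207484e-04]), 'tau': array([-3.94624039e-04, -4.31230259e+01, -2.44220066e+01,  7.17854965e-02,
        5.58582775e-02, -1.40252309e-04]), 'tool_pos': array([143.28524196, 504.65565984, 217.94694282]), 'tcp_rot': array([-3.14010069e+00, -2.06414705e-04,  2.86479806e+00]), 'contact_force': array([0.7502943 , 0.38145332, 0.20453366]), 'moment': array([ 0.00929468, -0.04608926, -0.01131801]), 'grip_width': 92.02047508262324} 22.0
scene [[460.94240483   0.         319.30925601]
 [  0.         460.94240483 236.94281993]
 [  0.           0.           1.        ]] [[ 5.60103568e-01  8.28380253e-01 -8.37545414e-03 -3.36265326e+02]
 [ 5.90105329e-01 -4.06050643e-01 -6.97781181e-01 -2.73638025e+02]
 [-5.81429010e-01  3.85887329e-01 -7.16262016e-01  1.49344570e+03]
 [ 0.00000000e+00  0.00000000e+00  0.00000000e+00  1.00000000e+00]] None
top [[514.25051891   0.         324.71895842]
 [  0.         514.25051891 240.12941563]
 [  0.           0.           1.        ]] [[ 1.76676046e-02 -9.99827998e-01  5.64180181e-03  1.53677321e+01]
 [-9.97915730e-01 -1.79835194e-02 -6.19740987e-02  5.60817580e+02]
 [ 6.20648985e-02 -4.53510890e-03 -9.98061812e-01  1.38495785e+03]
 [ 0.00000000e+00  0.00000000e+00  0.00000000e+00  1.00000000e+00]] None
wrist [[371.64829954   0.         326.87623068]
 [  0.         371.64829954 246.57936155]
 [  0.           0.           1.        ]] None [[-5.57911209e-04 -9.56398940e-01 -2.92062934e-01  8.07315785e+01]
 [ 9.99998932e-01 -1.39108468e-04 -1.45471189e-03 -1.09700952e+00]
 [ 1.35065648e-03 -2.92063433e-01  9.56397996e-01 -1.65256582e+02]
 [ 0.00000000e+00  0.00000000e+00  0.00000000e+00  1.00000000e+00]]
```

View pics/scene0.png

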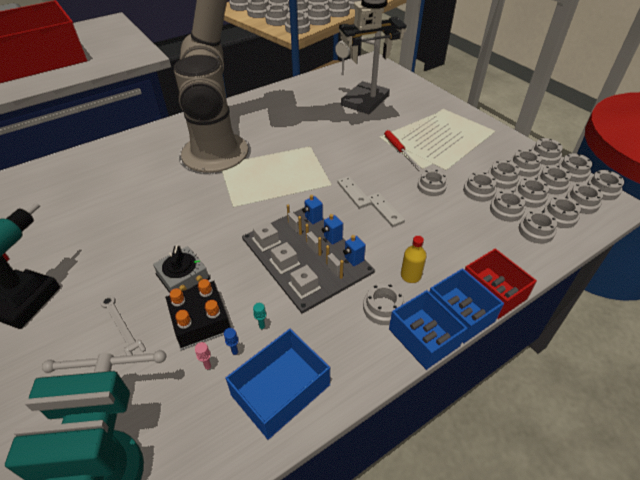

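View pics/top0.png

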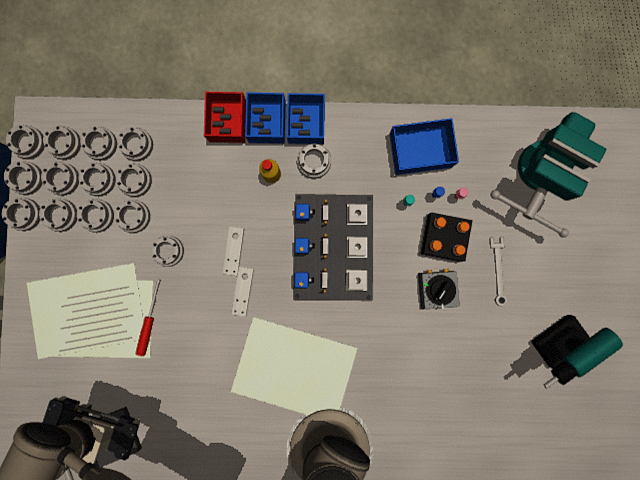

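View pics/wrist0.png

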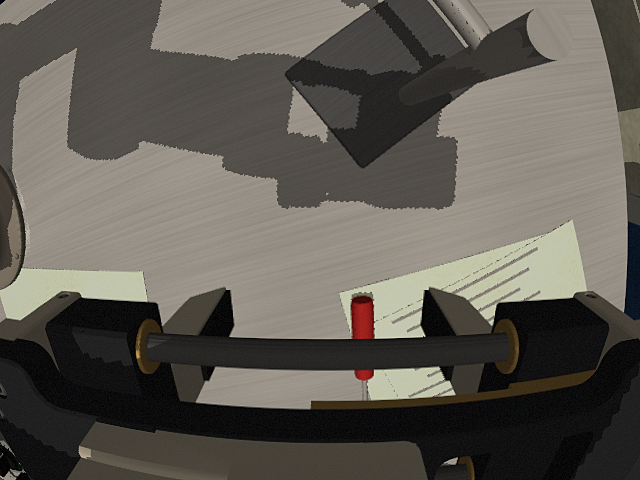

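```bash
cat > h.py <<'E'
from plant import *
import numpy as np, cv2
from scipy.spatial.transform import Rotation as Rn
def pose(o=None):
    o=o or get_obs(); return Rn.from_euler('xyz',o['tcp_rot']).as_matrix(), np.array(o['tool_pos'])
class Cam:
    def __init__(s,name):
        s.name=name
        o=get_obs(); Rt,p=pose(o); c=capture(name); s.f=c['frame'][:,:,::-1].copy(); s.K=c['K']
        if name=='wrist':
            T=c['tool_from_camera']; s.R=Rt@T[:3,:3]; s.c=Rt@T[:3,3]+p
        else:
            E=c['extrinsics']; s.R=E[:3,:3].T; s.c=-s.R@E[:3,3]
    def ray(s,px):
        d=(np.asarray(px,float)-s.K[:2,2])/s.K[0,0]
        if s.name=='wrist':
            r=np.hypot(*d); v=np.array([*(d*(np.sinc(r/np.pi))),np.cos(r)])
        else: v=np.array([*d,1])
        return s.R@v
    def at(s,px,z):
        v=s.ray(px); return s.c+v*(z-s.c[2])/v[2]
    def proj(s,P):
        q=s.R.T@(np.asarray(P,float)-s.c)
        if s.name=='wrist':
            n=np.hypot(q[0],q[1]); th=np.arctan2(n,q[2]); d=q[:2]/max(n,1e-9)*th
        else: d=q[:2]/q[2]
        return s.K[:2,2]+s.K[0,0]*d
    def crop(s,fn,x,y,w,h,k):
        cv2.imwrite('pics/'+fn,cv2.resize(s.f[y:y+h,x:x+w],None,fx=k,fy=k,interpolation=cv2.INTER_CUBIC))
def inc(x,y,z,yaw):
    "tool-axes increment from measured pose to vertical pose"
    R,p=pose(); G=(Rn.from_euler('z',yaw)*Rn.from_euler('x',np.pi)).as_matrix()
    rv=Rn.from_matrix(R.T@G).as_rotvec(); d=R.T@(np.array([x,y,z])-p)
    o=get_obs()
    print('inc',np.round(rv,4),np.round(d,1),'t',round(o['time'],2),'q',np.round(o['joint_positions'],2))
def st():
    o=get_obs(); print(round(o['time'],2),np.round(o['tool_pos'],1),np.round(o['tcp_rot'],4),'F',np.round(o['contact_force'],1),'w',round(o['grip_width'],1),'q',np.round(o['joint_positions'],2))
E
python3 - <<'E'
from h import *
c=Cam('top')
c.crop('topA.png',380,170,160,150,5)
c.crop('topB.png',215,185,165,125,4)
np.set_printoptions(suppress=True,precision=1)
for n,p,z in [('knob',(440,290),74),('rack',(447,237),54),('b1',(233,250),12),('b2',(243,290),12),('bushA',(357,213),55),('bushB',(357,246),55),('bushC',(357,280),55),('oil',(269,165),130)]:
    print(n,c.at(p,z))
E
```

```text
knob [ 432.2 -276.8   74. ]
rack [ 572.4 -299.5   54. ]
b1 [529.3 275.3  12. ]
b2 [421.  245.1  12. ]
bushA [632.  -59.1  55. ]
bushB [544.1 -60.3  55. ]
bushC [454.1 -61.6  55. ]
oil [741.2 170.1 130. ]
```

View pics/topA.png

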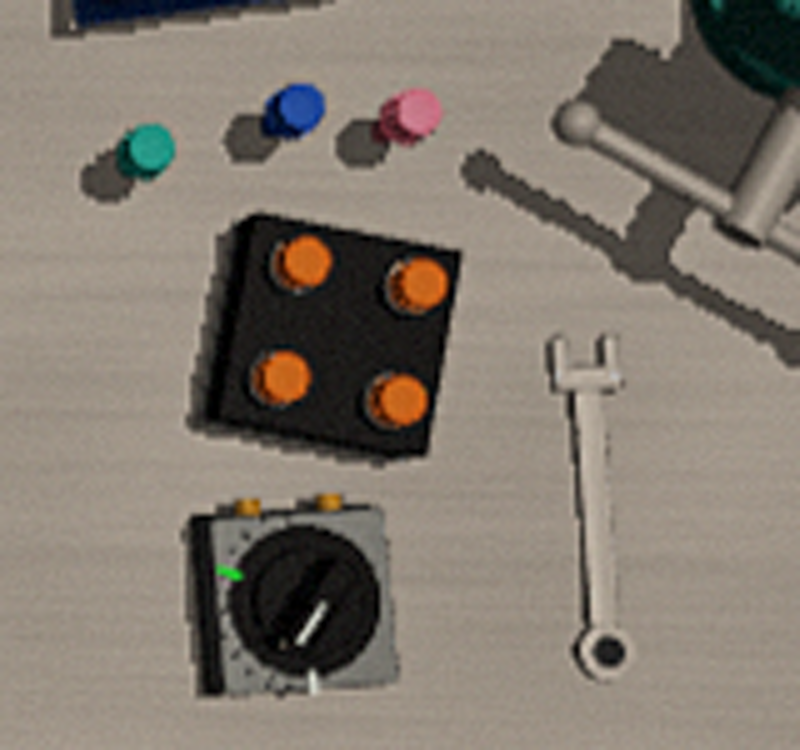

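View pics/topB.png

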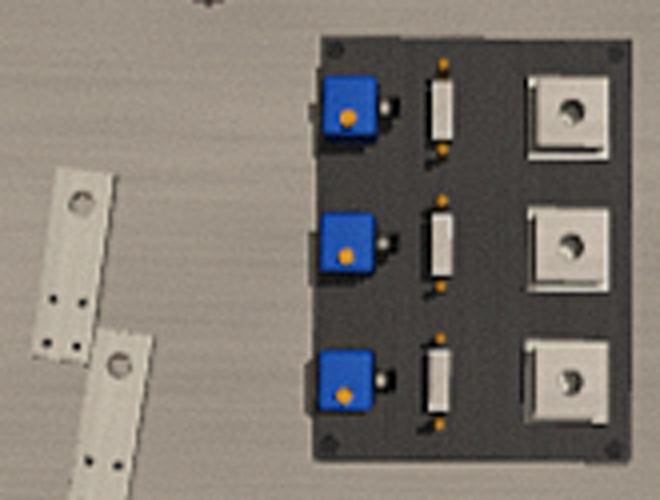

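```bash
python3 - <<'E'
from h import *
inc(440,130,230,2.75); inc(432,-277,200,2.68)
E
```

```text
inc [-9.000e-04 -1.000e-04  1.148e-01] [-387.8 -279.5  -11.6] t 0.2 q [ 1.15  0.34  1.52 -0.    1.28 -0.15]
inc [-0.0009 -0.      0.1848] [-491.3 -673.1   18.7] t 0.2 q [ 1.15  0.34  1.52 -0.    1.28 -0.15]
```

>>> {"method": "step_arm", "body": {
  "increments": "0 0 0.115 -388 -280 -12 1;0 0 0.115 -388 -280 -12 1;0 0 0.115 -388 -280 -12 1;0 0 0.115 -388 -280 -12 1;0 0 0.115 -388 -280 -12 1;0 0 0.115 -388 -280 -12 1;0 0 0.115 -388 -280 -12 1;0 0 0.115 -388 -280 -12 1;0 0 0.185 -491 -673 19 1;0 0 0.185 -491 -673 19 1;0 0 0.185 -491 -673 19 1;0 0 0.185 -491 -673 19 1;0 0 0.185 -491 -673 19 1;0 0 0.185 -491 -673 19 1;0 0 0.185 -491 -673 19 1;0 0 0.185 -491 -673 19 1;0 0 0.185 -491 -673 19 1"
}}

```text
time: 2.33
tool_pos: [431.7, -275.7, 199.4]
tcp_rot: [3.141, -0.001, 2.68]
contact_force: [0.2, 0.7, 0.0]
grip_width: 91.6
```

```bash
python3 - <<'E'
from h import *
st()
c=Cam('wrist'); cv2.imwrite('pics/w1.png',c.f); print(c.proj([432,-277,74]))
E
```

```text
2.33 [ 431.7 -275.7  199.4] [ 3.1409e+00 -9.0000e-04  2.6798e+00] F [0.2 0.7 0. ] w 91.6 q [-0.72  0.34  1.59  0.    1.22 -1.83]
[327.75707221 237.89251857]
```

View pics/w1.png

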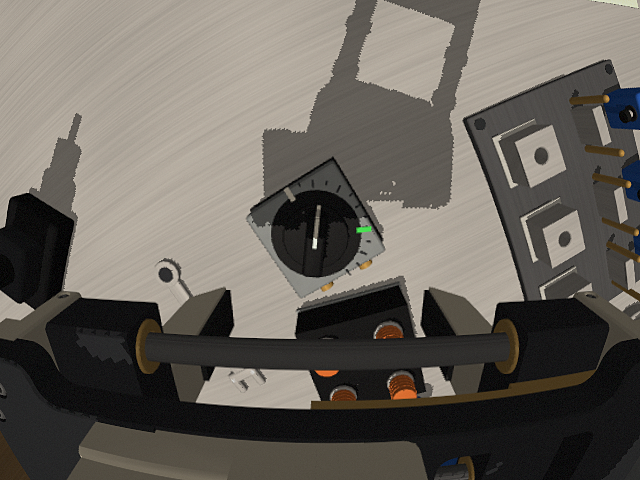

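```bash
python3 - <<'E'
import cv2
f=cv2.imread('pics/w1.png')[150:310,230:400]
f=cv2.convertScaleAbs(f,alpha=1.8,beta=15)
cv2.imwrite('pics/w1z.png',cv2.resize(f,None,fx=3.7,fy=3.7,interpolation=cv2.INTER_CUBIC))
E
```

```text
(no output)
```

View pics/w1z.png

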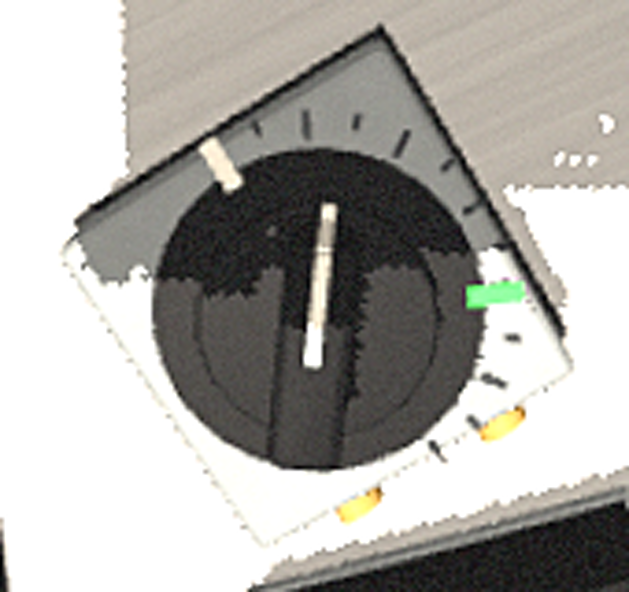

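```bash
python3 - <<'E'
from h import *
np.set_printoptions(suppress=True,precision=2)
c=Cam('wrist')
u=lambda x,y:(230+x/3.7,150+y/3.7)
W1=c.at(u(205,142),45);W2=c.at(u(234,187),45)
G1=c.at(u(524,292),45);G2=c.at(u(467,297),45)
P1=c.at(u(330,205),90);P2=c.at(u(313,365),90)
L=c.at(u(154,305),58);Rr=c.at(u(484,305),58);T=c.at(u(318,149),58);B=c.at(u(318,469),58)
C=(L+Rr+T+B)/4
print(C,np.linalg.norm(L-Rr),np.linalg.norm(T-B))
ang=lambda v:np.arctan2(v[1],v[0])
print('white',ang(W1-C),ang(W2-C),'green',ang(G1-C),ang(G2-C),'ptr',ang(P1-P2),ang(P1-C),P1,P2)
a=ang(P1-P2); inc(C[0],C[1],84,a)
E
```

```text
[ 428.41 -286.05   58.  ] 76.58720264199201 76.96430165091336
white -2.9816045248237817 -2.9547472234964403 green 1.1281206018787497 1.0990728612648042 ptr 2.5704248985750304 2.563670824366467 [ 402.68 -269.26   90.  ] [ 431.47 -287.76   90.  ]
inc [ 0.   -0.    0.11] [ -1.6 -11.3 115.7] t 2.42 q [-0.72  0.34  1.59  0.    1.22 -1.83]
```

```bash
python3 - <<'E'
from h import *
np.set_printoptions(suppress=True,precision=2)
c=Cam('wrist')
u=lambda x,y:(230+x/3.7,150+y/3.7)
ang=lambda v:np.arctan2(v[1],v[0])%(2*np.pi)
for z in (45,47,50):
    L=c.at(u(154,305),z);Rr=c.at(u(484,305),z);T=c.at(u(318,149),z);B=c.at(u(318,469),z)
    C=(L+Rr+T+B)/4
    print(z,C,np.linalg.norm(L-Rr),np.linalg.norm(T-B))
L=c.at(u(195,320),58);Rr=c.at(u(440,315),58);print((L+Rr)/2,np.linalg.norm(L-Rr))
# box corners z45
q=[c.at(u(*p),45) for p in [(380,28),(570,368),(268,543),(65,255)]]
print(np.array(q)[:,:2],np.mean(q,0),[np.linalg.norm(q[i]-q[i-1]) for i in range(4)])
C=np.mean(q,0)
ends=[(205,142),(234,187),(524,292),(467,297),(308,125),(403,143),(470,210),(490,378),(437,450)]
print([round(ang(c.at(u(*p),45)-C),2) for p in ends])
P1=c.at(u(330,205),90);P2=c.at(u(313,365),90);print('ptr',ang(P1-P2),ang(P1-C),P1,P2)
E
```

```text
45 [ 431.56 -287.91   45.  ] 79.86795426559296 80.2689304313501
47 [ 431.11 -287.62   47.  ] 79.36880546464099 79.76727565945906
50 [ 430.43 -287.18   50.  ] 78.620082263213 79.0147935016226
[ 430.23 -287.08   58.  ] 56.936584830337374
[[ 377.7  -244.76]
 [ 472.27 -239.22]
 [ 480.89 -327.4 ]
 [ 391.93 -336.68]] [ 430.7  -287.01   45.  ] [np.float64(93.01916747506185), np.float64(94.73808099951793), np.float64(88.60789703523864), np.float64(89.44785216489417)]
[np.float64(3.27), np.float64(3.29), np.float64(1.18), np.float64(1.16), np.float64(2.74), np.float64(2.21), np.float64(1.69), np.float64(0.69), np.float64(0.2)]
ptr 2.5709827698876095 2.572701155552192 [ 402.86 -269.21   90.  ] [ 431.67 -287.71   90.  ]
```

```bash
python3 - <<'E'
from h import *
inc(430.5,-287.1,84,2.571)
E
```

```text
inc [2.000e-04 1.000e-04 1.104e-01] [ -3.8 -11.3 115.8] t 2.48 q [-0.72  0.34  1.59  0.    1.22 -1.83]
```

>>> {"method": "step_arm", "body": {
  "increments": "0 0 0.11 -4 -11 30 1;0 0 0.11 -4 -11 80 0.3;0 0 0.11 -4 -11 116 0;0 0 0.11 -4 -11 116 0;0 0 0.11 -4 -11 116 -1;0 0 0.11 -4 -11 116 -1;0 0 0.11 -4 -11 116 -1;0 0 0.11 -4 -11 116 -1;0 0 0.11 -4 -11 116 -1;0 0 0.11 -4 -11 116 -1;0 0 0.11 -4 -11 116 -1"
}}

```text
time: 3.85
tool_pos: [430.5, -288.1, 83.5]
tcp_rot: [3.141, -0.0, 2.57]
contact_force: [-0.9, 0.4, -0.8]
grip_width: 0.7
```

```bash
python3 - <<'E'
from h import *
st()
c=Cam('wrist'); cv2.imwrite('pics/w2.png',c.f); c=Cam('scene'); c.crop('s2.png',120,190,160,120,5)
E
```

```text
3.85 [ 430.5 -288.1   83.5] [ 3.1415e+00 -2.0000e-04  2.5698e+00] F [-0.9  0.4 -0.8] w 0.7 q [-0.74  0.48  1.72  0.    0.94 -1.74]
```

View pics/w2.png

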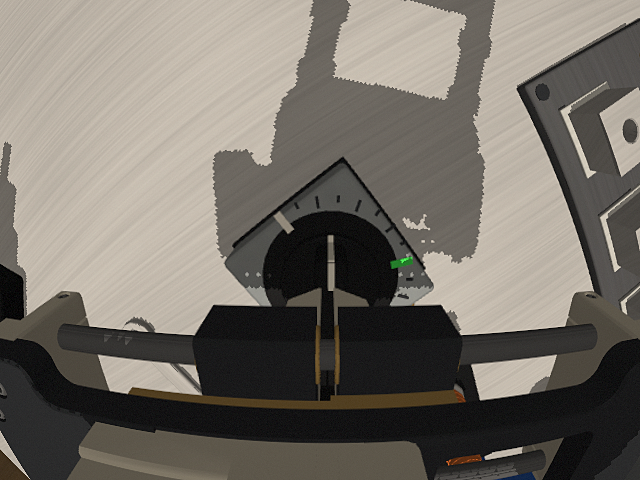

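View pics/s2.png

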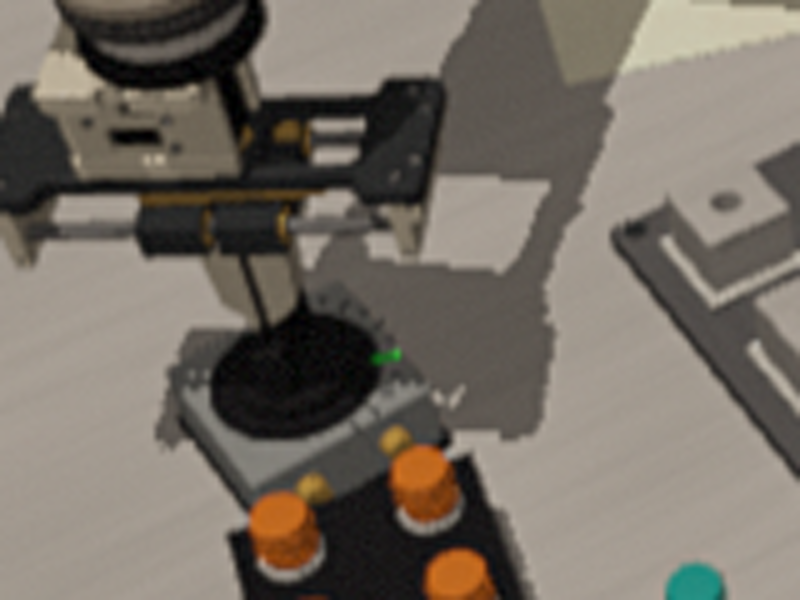

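```bash
python3 - <<'E'
from h import *
c=Cam('wrist')
R,p=pose()
for d in ([0,0,0],[0,0,22],[0,8,22],[0,-8,22],[0,8,0],[9,8,22],[25,0,-6],[25,8,-6],[25,-8,-6]): print(d,c.proj(p+R@np.array(d)).round(0))
f=cv2.convertScaleAbs(c.f[190:410,220:440],alpha=2.5,beta=20); cv2.imwrite('pics/w2z.png',cv2.resize(f,None,fx=2.7,fy=2.7,interpolation=cv2.INTER_CUBIC))
E
```

```text
[0, 0, 0] [330. 305.]
[0, 0, 22] [330. 287.]
[0, 8, 22] [345. 287.]
[0, -8, 22] [316. 287.]
[0, 8, 0] [347. 304.]
[9, 8, 22] [345. 272.]
[25, 0, -6] [331. 261.]
[25, 8, -6] [348. 261.]
[25, -8, -6] [313. 261.]
```

View pics/w2z.png

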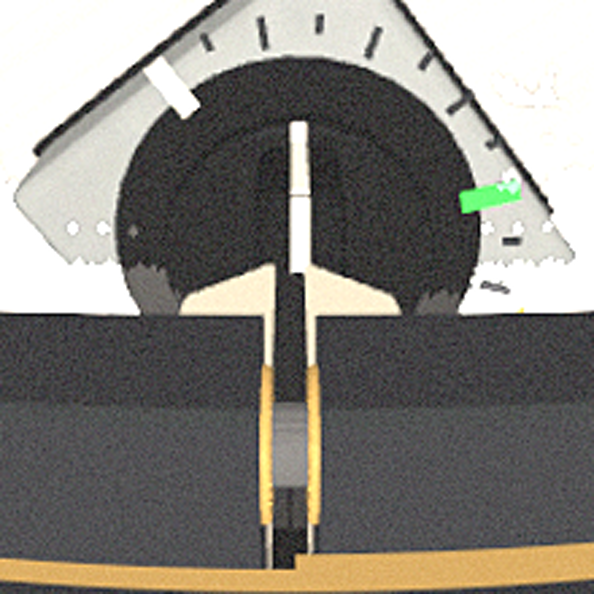

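```bash
python3 - <<'E'
from h import *
c=Cam('wrist')
R,p=pose()
for x in (-9.5,0,9.5):
  for z in (0,22):
    for y in (-46,-3,3,46): print(x,y,z,c.proj(p+R@np.array([x,y,z])).round(0))
f=cv2.imread('pics/w1.png')[250:420,130:330]; f=cv2.convertScaleAbs(f,alpha=2,beta=20); cv2.imwrite('pics/w1y.png',cv2.resize(f,None,fx=3,fy=3))
E
```

```text
-9.5 -46 0 [241. 320.]
-9.5 -3 0 [324. 321.]
-9.5 3 0 [336. 321.]
-9.5 46 0 [420. 320.]
-9.5 -46 22 [249. 302.]
-9.5 -3 22 [325. 303.]
-9.5 3 22 [336. 302.]
-9.5 46 22 [411. 302.]
0 -46 0 [239. 303.]
0 -3 0 [324. 304.]
0 3 0 [337. 304.]
0 46 0 [422. 303.]
0 -46 22 [247. 286.]
0 -3 22 [325. 287.]
0 3 22 [336. 287.]
0 46 22 [413. 286.]
9.5 -46 0 [237. 286.]
9.5 -3 0 [324. 287.]
9.5 3 0 [337. 287.]
9.5 46 0 [424. 286.]
9.5 -46 22 [246. 270.]
9.5 -3 22 [325. 271.]
9.5 3 22 [336. 271.]
9.5 46 22 [414. 270.]
```

View pics/w1y.png

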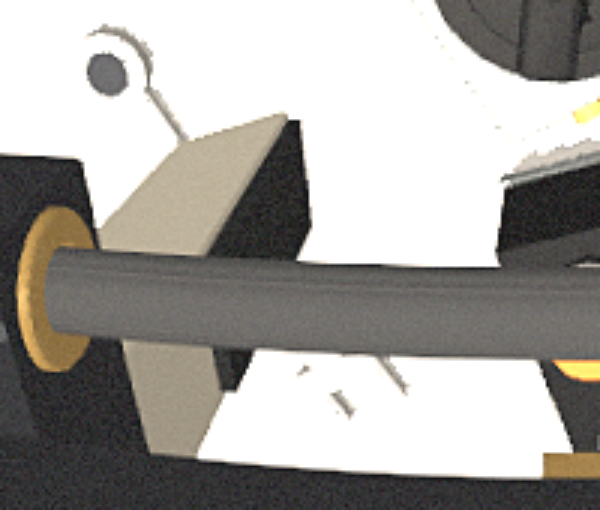

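>>> {"method": "step_arm", "body": {
  "increments": "0 0 0 0 0 1 -1;0 0 0 0 0 2 -1;0 0 0 0 0 2 -1"
}}

```text
time: 4.42
tool_pos: [430.5, -288.1, 81.5]
tcp_rot: [3.141, -0.0, 2.57]
contact_force: [0.2, -0.3, 0.5]
grip_width: 0.3
```

>>> {"method": "step_arm", "body": {
  "increments": "0 0 0 0 0 1 -1;0 0 0 0 0 2 -1;0 0 0 0 0 3 -1;0 0 0 0 0 3 -1"
}}

```text
time: 4.92
tool_pos: [430.7, -288.3, 80.1]
tcp_rot: [-3.141, 0.001, 2.57]
contact_force: [-3.7, 2.6, 12.7]
grip_width: 0.2
```

>>> {"method": "step_arm", "body": {
  "increments": "0 0 0 0 0 -4 -1;0 0 0 0 0 -6 -1;0 0 0 0 0 -6 -1"
}}

```text
time: 5.3
tool_pos: [430.6, -288.2, 84.6]
tcp_rot: [3.142, 0.0, 2.57]
contact_force: [-0.6, 0.2, 0.3]
grip_width: 0.4
```

```bash
python3 - <<'E'
from h import *
st()
c=Cam('scene'); R,p=pose()
for z in (-40,-20,-10,0,10,22): print(z,c.proj(p+R@np.array([0,0,z])).round(1))
for z in (45,58,90): print('knob',z,c.proj([430.5,-287.5,z]).round(1))
def crop(c,fn,x,y,w,h,k):
    f=cv2.convertScaleAbs(c.f[y:y+h,x:x+w],alpha=2,beta=20); cv2.imwrite('pics/'+fn,cv2.resize(f,None,fx=k,fy=k,interpolation=cv2.INTER_CUBIC))
crop(c,'s3.png',140,210,90,80,7)
t=Cam('top')
for z in (-40,-10,0,22): print(z,t.proj(p+R@np.array([0,0,z])).round(1))
crop(t,'t3.png',390,230,110,100,6)
E
```

```text
5.3 [ 430.6 -288.2   84.6] [3.1415e+00 1.0000e-04 2.5697e+00] F [-0.6  0.2  0.3] w 0.4 q [-0.74  0.48  1.72  0.    0.94 -1.74]
-40 [171.3 241.6]
-20 [173.4 247.6]
-10 [174.4 250.6]
0 [175.4 253.5]
10 [176.4 256.4]
22 [177.6 259.8]
knob 45 [179.5 264.5]
knob 58 [178.2 260.9]
knob 90 [175.1 251.8]
-40 [449.1 291.5]
-10 [446.2 291. ]
0 [445.3 290.9]
22 [443.3 290.6]
```

View pics/s3.png

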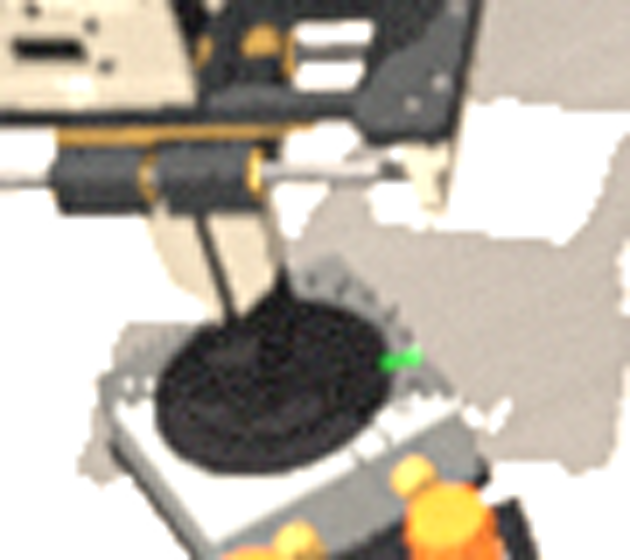

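View pics/t3.png

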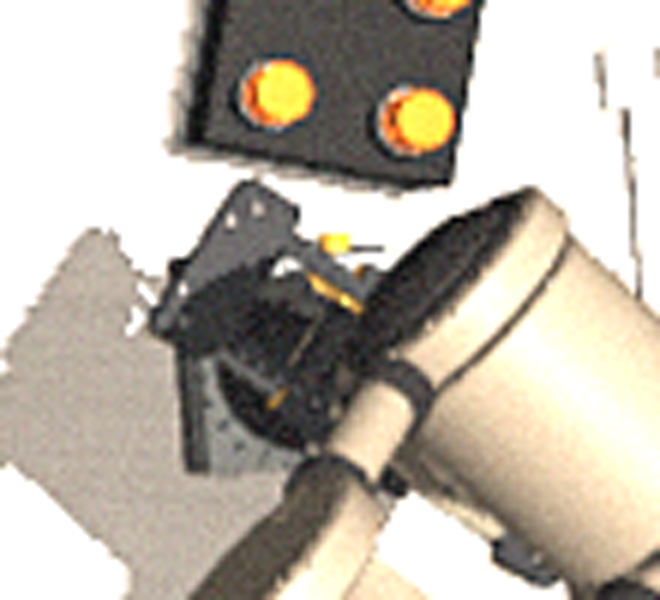

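>>> {"method": "step_arm", "body": {
  "increments": "0 0 0 0 0 0 0;0 0 0 0 0 0 0;0 0 0 0 0 0 0;0 0 0 0 0 2 0;0 0 0 0 0 4 0;0 0 0 0 0 6 0;0 0 0 0 0 8 0;0 0 0 0 0 8 0"
}}

```text
time: 6.4
tool_pos: [430.4, -288.0, 76.4]
tcp_rot: [3.141, -0.0, 2.57]
contact_force: [-1.1, -0.4, 0.5]
grip_width: 45.9
```

>>> {"method": "step_arm", "body": {
  "increments": "0 0 0 0 0 4 0;0 0 0 0 0 8 0;0 0 0 0 0 12 0;0 0 0 0 0 16 0;0 0 0 0 0 20 0;0 0 0 0 0 20 0"
}}

```text
time: 7.15
tool_pos: [430.4, -288.0, 56.2]
tcp_rot: [3.141, -0.001, 2.57]
contact_force: [-0.2, 1.1, 0.5]
grip_width: 45.9
```

>>> {"method": "step_arm", "body": {
  "increments": "0 0 0 0 0 0 -1;0 0 0 0 0 0 -1;0 0 0 0 0 0 -1;0 0 0 0 0 0 -1;0 0 0 0 0 0 -1;0 0 0 0 0 0 -1"
}}

```text
time: 7.9
tool_pos: [431.5, -286.7, 56.8]
tcp_rot: [3.139, 0.0, 2.569]
contact_force: [4.5, 6.6, 1.0]
grip_width: 15.6
```

```bash
python3 - <<'E'
from h import *
st()
c=Cam('wrist')
f=cv2.convertScaleAbs(c.f[190:410,220:440],alpha=2.5,beta=20); cv2.imwrite('pics/w4z.png',cv2.resize(f,None,fx=2.7,fy=2.7,interpolation=cv2.INTER_CUBIC))
E
```

```text
7.9 [ 431.5 -286.7   56.8] [3.1391e+00 3.0000e-04 2.5695e+00] F [4.5 6.6 1. ] w 15.6 q [-0.74  0.52  1.75  0.    0.87 -1.74]
```

View pics/w4z.png

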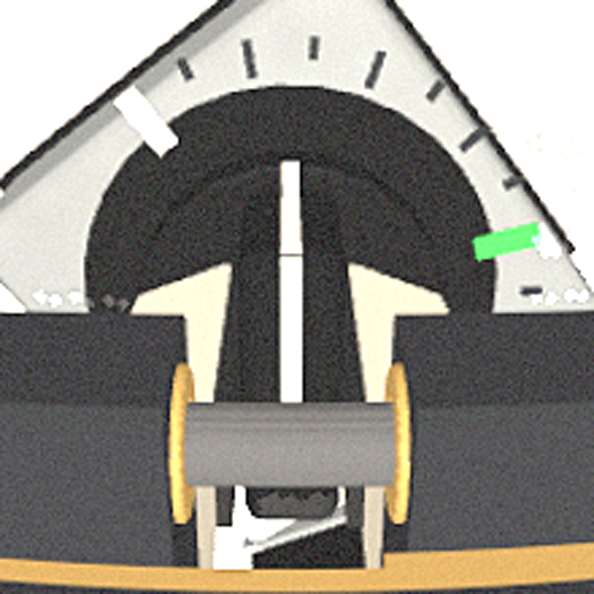

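>>> {"method": "step_arm", "body": {
  "increments": "0 0 -0.1 0 1.5 0 -1;0 0 -0.2 0 1.5 0 -1;0 0 -0.3 0 1.5 0 -1;0 0 -0.4 0 1.5 0 -1;0 0 -0.5 0 1.5 0 -1;0 0 -0.58 0 1.5 0 -1;0 0 -0.64 0 1.5 0 -1;0 0 -0.64 0 1.5 0 -1"
}}

```text
time: 8.95
tool_pos: [431.3, -288.0, 56.8]
tcp_rot: [-3.14, 0.0, -3.074]
contact_force: [-1.8, -4.7, -0.2]
grip_width: 15.7
```

```bash
python3 - <<'E'
from h import *
st(); print(get_obs()['moment'])
c=Cam('wrist')
f=cv2.convertScaleAbs(c.f[190:410,220:440],alpha=2.5,beta=20); cv2.imwrite('pics/w5z.png',cv2.resize(f,None,fx=2.7,fy=2.7,interpolation=cv2.INTER_CUBIC))
E
```

```text
8.95 [ 431.3 -288.    56.8] [-3.1397e+00  2.0000e-04 -3.0736e+00] F [-1.8 -4.7 -0.2] w 15.7 q [-0.74  0.52  1.75 -0.    0.87 -2.37]
[-1.00850596  0.43291057 -0.01845397]
```

View pics/w5z.png

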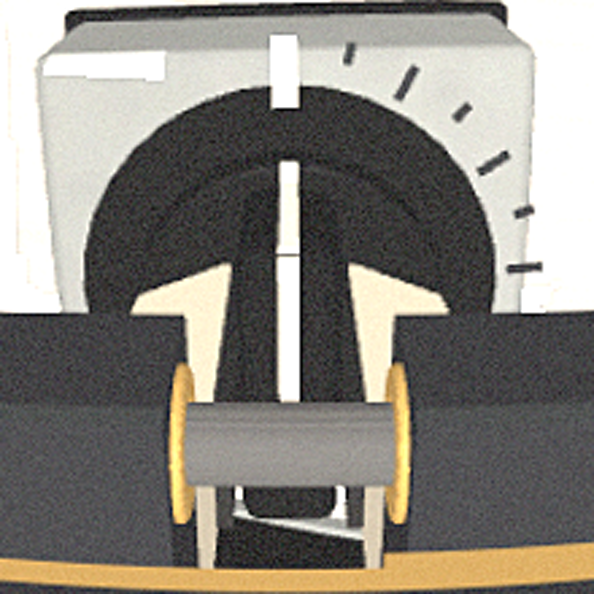

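>>> {"method": "step_arm", "body": {
  "increments": "0 0 0 0 0 0 -0.2;0 0 0 0 0 0 0;0 0 0 0 0 0 0;0 0 0 0 0 -40 0;0 0 0 0 0 -90 0;0 0 0 0 0 -140 0.5"
}}

```text
time: 9.75
tool_pos: [431.2, -286.5, 198.0]
tcp_rot: [3.141, -0.0, -3.073]
contact_force: [0.9, -1.0, -0.0]
grip_width: 52.2
```

```bash
python3 - <<'E'
from h import *
st()
inc(550,-50,260,np.pi);inc(520,255,250,np.pi)
c=Cam('wrist'); cv2.imwrite('pics/w6.png',c.f)
E
```

```text
9.75 [ 431.2 -286.5  198. ] [ 3.1410e+00 -2.0000e-04 -3.0734e+00] F [ 0.9 -1.  -0. ] w 52.2 q [-0.73  0.35  1.58  0.    1.22 -2.37]
inc [ 0.0006 -0.0003  0.0682] [-134.6  227.9  -61.9] t 9.75 q [-0.73  0.35  1.58  0.    1.22 -2.37]
inc [ 0.0006 -0.0003  0.0682] [-125.5  534.2  -51.7] t 9.75 q [-0.73  0.35  1.58  0.    1.22 -2.37]
```

View pics/w6.png

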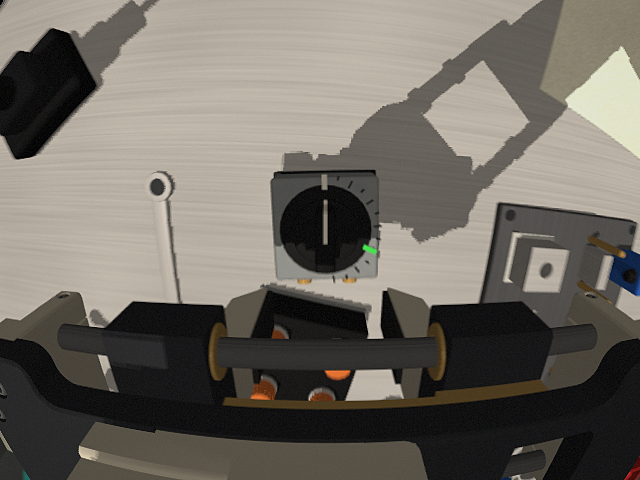

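>>> {"method": "step_arm", "body": {
  "increments": "0 0 0.068 -50 60 -80 1;0 0 0.068 -90 120 -80 1;0 0 0.068 -140 180 -80 1;0 0 0.068 -153 256 -80 1;0 0 0.068 -153 256 -80 1;0 0 0.068 -153 256 -80 1"
}}

```text
time: 10.55
tool_pos: [567.1, -17.2, 276.4]
tcp_rot: [3.141, 0.0, -3.137]
contact_force: [-0.2, -1.1, 0.2]
grip_width: 91.9
```

```bash
python3 - <<'E'
from h import *
st()
c=Cam('wrist'); cv2.imwrite('pics/w7.png',c.f)
inc(520,255,250,np.pi)
E
```

```text
10.55 [567.1 -17.2 276.4] [ 3.1406e+00  2.0000e-04 -3.1366e+00] F [-0.2 -1.1  0.2] w 91.9 q [-0.17  0.39  1.3   0.    1.46 -1.74]
inc [ 0.0009 -0.      0.0041] [ 45.9 273.1  26.6] t 10.6 q [-0.17  0.39  1.3   0.    1.46 -1.74]
```

View pics/w7.png

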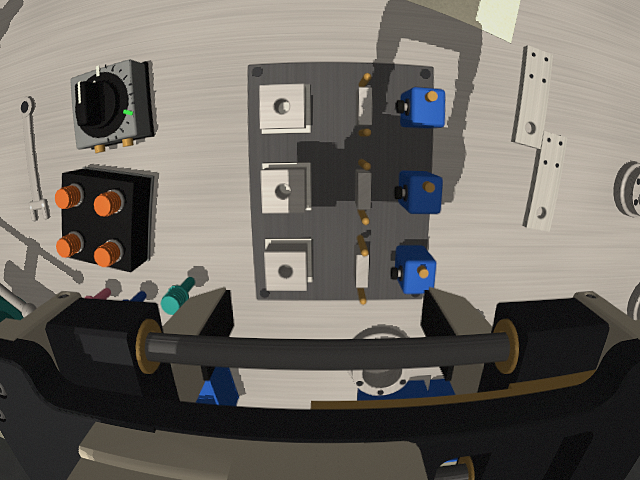

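```bash
cat > fx.py <<'E'
from h import *
np.set_printoptions(suppress=True,precision=1)
print(np.abs(get_obs()['dq']).max())
c=Cam('wrist'); g=cv2.cvtColor(c.f,cv2.COLOR_BGR2GRAY)
cv2.imwrite('pics/w8z.png',cv2.resize(c.f[60:310,240:450],None,fx=2.3,fy=2.3,interpolation=cv2.INTER_CUBIC))
H=[]
for (x,y) in [(283,106),(283,191),(286,271)]:
    r=g[y-14:y+14,x-14:x+14]; r=cv2.resize(r,None,fx=4,fy=4,interpolation=cv2.INTER_CUBIC)
    th,b=cv2.threshold(r,0,255,cv2.THRESH_BINARY_INV+cv2.THRESH_OTSU)
    cs,_=cv2.findContours(b,cv2.RETR_EXTERNAL,cv2.CHAIN_APPROX_NONE)
    for k in cs:
        (u,v),(w,h),a=cv2.minAreaRect(k); A=cv2.contourArea(k)
        if 200<A<8000:
            px=(x-14+(u+.5)/4-.5,y-14+(v+.5)/4-.5); print(px,w/4,h/4,th,c.at(px,55)[:2])
E
python3 fx.py
```

```text
0.06641095484997617
(280.2686433792114, 105.70904731750488) 14.253046035766602 16.268003463745117 145.0 [453.3 -67. ]
(285.5, 190.5) 27.75 21.75 150.0 [542.5 -62.5]
(285.31911849975586, 271.1264715194702) 14.80550479888916 13.422572135925293 133.0 [632.8 -65. ]
```

View pics/w8z.png

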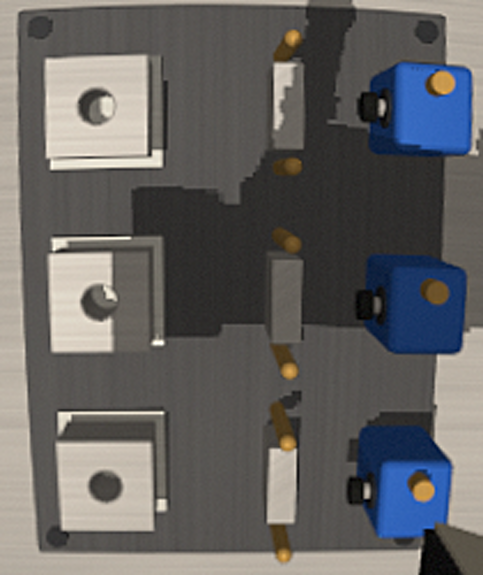

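```bash
python3 - <<'E'
from h import *
np.set_printoptions(suppress=True,precision=1)
c=Cam('wrist'); u=lambda x,y:(240+(x+.5)/2.3-.5,60+(y+.5)/2.3-.5)
hs=[(97,106),(100,301),(106,486)]
bl=[[(45,58),(148,55),(149,157),(46,160)],[(49,253),(151,252),(154,352),(52,353)],[(57,440),(153,440),(154,531),(61,531)]]
rt=[[(274,63),(303,62),(303,148),(277,149)],[(267,254),(300,251),(300,340),(270,343)],[(270,447),(297,447),(295,522),(267,522)]]
for h,b,r in zip(hs,bl,rt):
    B=[c.at(u(*p),55)[:2] for p in b]
    Rr=[c.at(u(*p),55)[:2] for p in r]
    print('hole',c.at(u(*h),55)[:2],'block',np.mean(B,0),[round(float(np.linalg.norm(B[i]-B[i-1])),1) for i in range(4)],'rest',np.mean(Rr,0),[round(float(np.linalg.norm(Rr[i]-Rr[i-1])),1) for i in range(4)])
for p in [(35,158),(62,412)]: pass
# plate corners z=15: 
P=[c.at(u(*p),15)[:2] for p in [(20,12),(444,17),(40,549)]]
print(P, np.linalg.norm(P[0]-P[1]),np.linalg.norm(P[0]-P[2]), np.arctan2(*(P[1]-P[0])[::-1]), np.arctan2(*(P[2]-P[0])[::-1]))
st()
E
```

```text
hole [452.9 -67.3] block [453.3 -67.5] [47.0, 46.3, 46.6, 46.5] rest [452.6  18.3] [39.3, 13.0, 39.4, 11.7]
hole [542. -67.] block [542.8 -66.5] [46.8, 46.7, 46.3, 47.7] rest [540.1  17.2] [41.2, 15.1, 41.2, 14.0]
hole [632.  -66.7] block [632.3 -66.7] [47.5, 46.2, 47.1, 46.5] rest [631.3  18.8] [38.8, 13.0, 38.9, 13.9]
[array([ 399.3, -110.9]), array([398.9, 100.7]), array([ 685.1, -109.9])] 211.56834806621802 285.7310999281178 1.5726851092063876 0.003359855826217191
10.7 [566.3 -21.2 276.2] [-3.1 -0.  -3.1] F [ 0.1 -0.4 -0.6] w 91.5 q [-0.2  0.4  1.3 -0.   1.5 -1.7]
```

```bash
python3 - <<'E'
from h import *
st();print(np.abs(get_obs()['dq']).max())
np.set_printoptions(suppress=True,precision=1)
c=Cam('wrist');cv2.imwrite('pics/w9z.png',cv2.resize(c.f[60:310,240:450],None,fx=2.3,fy=2.3,interpolation=cv2.INTER_CUBIC))
np.savez('w9.npz',R=c.R,c=c.c,K=c.K)
t=Cam('top')
cv2.imwrite('pics/t9z.png',cv2.resize(t.f[190:305,290:380],None,fx=5,fy=5,interpolation=cv2.INTER_CUBIC))
E
```

```text
10.7 [566.3 -21.2 276.2] [-3.1413e+00 -7.0000e-04 -3.1405e+00] F [ 0.1 -0.4 -0.6] w 91.5 q [-0.17  0.38  1.3  -0.    1.46 -1.74]
0.03715668830408404
```

View pics/w9z.png

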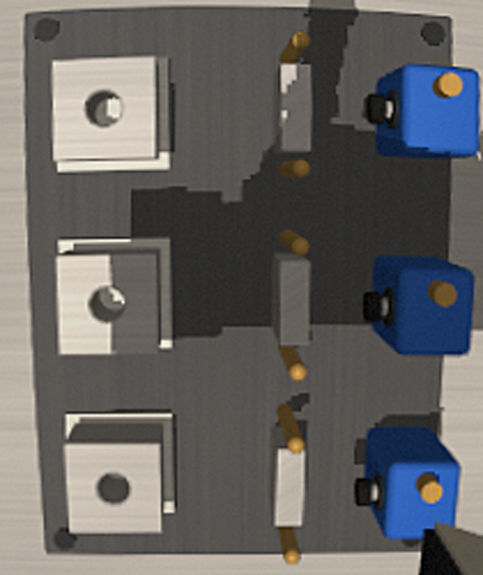

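View pics/t9z.png

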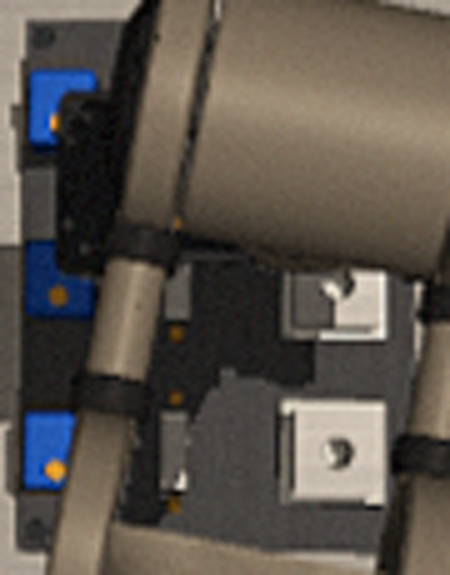

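```bash
python3 - <<'E'
from h import *
np.set_printoptions(suppress=True,precision=1)
d=np.load('w9.npz'); c=Cam.__new__(Cam); c.name='wrist'; c.R=d['R'];c.c=d['c'];c.K=d['K']
u=lambda x,y:(240+(x+.5)/2.3-.5,60+(y+.5)/2.3-.5)
hs=[(104,108),(107,304),(114,488)]
bl=[[(52,60),(155,57),(156,159),(54,162)],[(56,255),(158,254),(161,354),(59,354)],[(65,443),(161,442),(162,533),(69,534)]]
rt=[[(281,65),(311,64),(311,150),(281,151)],[(274,255),(309,253),(309,344),(276,345)],[(277,449),(305,448),(303,525),(274,526)]]
for h,b,r in zip(hs,bl,rt):
    B=[c.at(u(*p),55)[:2] for p in b]
    Rr=[c.at(u(*p),55)[:2] for p in r]
    print('hole',c.at(u(*h),55)[:2],'block',np.mean(B,0),'rest',np.mean(Rr,0))
t=Cam('top')
for p in [(338,285),(339,452)]: print('top',t.at((290+(p[0]+.5)/5-.5,190+(p[1]+.5)/5-.5),55))
inc(510,255,250,np.pi)
E
```

```text
hole [453.5 -65.4] block [453.9 -65.5] rest [453.1  20. ]
hole [543.  -65.2] block [543.2 -64.7] rest [540.9  19.4]
hole [632.6 -64.3] block [633.2 -64.4] rest [632.4  20.9]
top [542.5 -60.9  55. ]
top [454.2 -62.6  55. ]
inc [-0. -0. -0.] [ 56.7 277.5  26.4] t 10.85 q [-0.2  0.4  1.3 -0.   1.5 -1.7]
```

>>> {"method": "step_arm", "body": {
  "increments": "0 0 0 10 60 26 1;0 0 0 22 120 26 1;0 0 0 33 180 26 1;0 0 0 44 235 26 1;0 0 0 57 278 26 1;0 0 0 57 278 26 1;0 0 0 57 278 26 1;0 0 0 57 278 26 1"
}}

```text
time: 11.85
tool_pos: [510.1, 255.2, 250.7]
tcp_rot: [-3.141, 0.0, 3.139]
contact_force: [0.2, -0.0, 0.6]
grip_width: 91.7
```

```bash
cat >> h.py <<'E'
def snap(fn,x0,y0,w,h,k,alpha=1,name='wrist'):
    c=Cam(name); cv2.imwrite('pics/'+fn,cv2.resize(cv2.convertScaleAbs(c.f[y0:y0+h,x0:x0+w],alpha=alpha),None,fx=k,fy=k,interpolation=cv2.INTER_CUBIC))
    np.savez('last.npz',name=name,R=c.R,c=c.c,K=c.K,f=c.f,t=np.array([x0,y0,k],float)); st(); print('dq',np.abs(get_obs()['dq']).max().round(4)); return c
def last():
    d=np.load('last.npz'); c=Cam.__new__(Cam); c.name=str(d['name']); c.R=d['R'];c.c=d['c'];c.K=d['K'];c.f=d['f']
    x0,y0,k=d['t']; c.u=lambda x,y:(x0+(x+.5)/k-.5,y0+(y+.5)/k-.5); return c
E
python3 - <<'E'
from h import *
snap('w10.png',0,0,640,480,1)
E
```

```text
11.9 [510.1 255.4 250.7] [-3.1415e+00  2.0000e-04  3.1394e+00] F [ 0.3 -0.8 -0.1] w 91.9 q [ 0.33  0.4   1.34 -0.    1.4  -1.24]
dq 0.0058
```

View pics/w10.png

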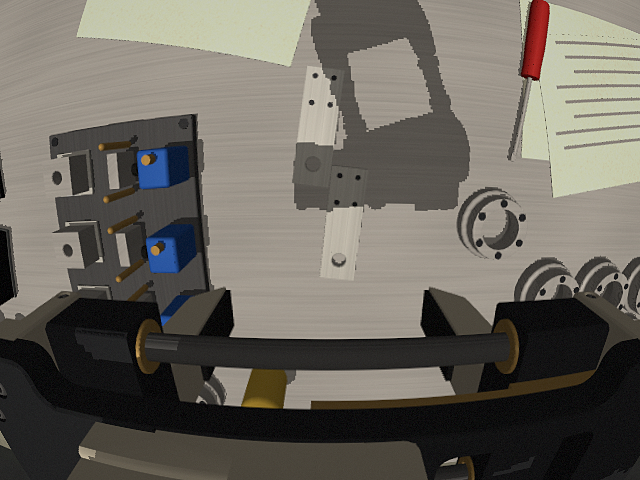

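```bash
python3 - <<'E'
from h import *
snap('w11.png',270,55,130,235,2.5,1.3)
E
```

```text
11.95 [510.1 255.6 250.7] [-3.1415e+00  1.0000e-04  3.1397e+00] F [-0.2  1.2 -0.5] w 91.8 q [ 0.33  0.4   1.34 -0.    1.4  -1.24]
dq 0.0077
```

View pics/w11.png

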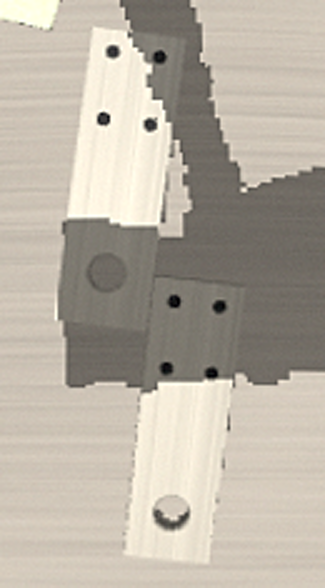

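```bash
cat > br.py <<'E'
from h import *
np.set_printoptions(suppress=True,precision=2)
c=last()
def br(cs,h):
    P=np.array([c.at(c.u(*p),12)[:2] for p in cs]); H=c.at(c.u(*h),12)[:2]
    tl,tr,hr,hl=P
    d=(tl+tr)/2-(hl+hr)/2; L=np.linalg.norm(d); d/=L
    print('L',L,'W',np.linalg.norm(tl-tr),np.linalg.norm(hl-hr),'mid',P.mean(0),'hole',H,'mid from hole',H+42*d,'yaw',np.arctan2(d[1],d[0]))
br([(158,276),(243,287),(210,562),(124,553)],(171,511))
br([(92,28),(185,38),(148,328),(58,320)],(107,272))
E
python3 br.py
```

```text
L 128.68826742058317 W 37.272348176232654 40.56719762460723 mid [526.57 272.24] hole [567.49 266.86] mid from hole [525.74 271.44] yaw 3.032112059626757
L 128.67457025023586 W 39.861581913018874 39.52202248809737 mid [417.41 244.7 ] hole [458.46 238.72] mid from hole [416.79 243.92] yaw 3.017526408074221
```

```bash
python3 - <<'E'
from h import *
inc(526,271.8,0,3.032)
E
```

```text
inc [-1.000e-04  1.000e-04  1.077e-01] [-15.9  16.3 250.7] t 11.95 q [ 0.33  0.4   1.34 -0.    1.4  -1.24]
```

>>> {"method": "step_arm", "body": {
  "increments": "0 0 0.108 -16 16 50 0.5;0 0 0.108 -16 16 100 0.4;0 0 0.108 -16 16 150 0.4;0 0 0.108 -16 16 200 0.4;0 0 0.108 -16 16 230 0.4;0 0 0.108 -16 16 245 0.4;0 0 0.108 -16 16 250 0.4;0 0 0.108 -16 16 253 0.4;0 0 0.108 -16 16 255 0.4;0 0 0.108 -16 16 255 0.4"
}}

```text
time: 13.2
tool_pos: [525.8, 273.1, -3.7]
tcp_rot: [3.141, 0.001, 3.034]
contact_force: [0.1, 1.4, 0.3]
grip_width: 64.1
```

```bash
python3 - <<'E'
from h import *
snap('w12.png',100,100,440,310,1.8,1.3)
E
```

```text
13.25 [525.8 273.1  -3.8] [3.1411e+00 9.0000e-04 3.0339e+00] F [ 0.2  0.3 -0.6] w 64.2 q [ 0.35  0.71  1.57  0.    0.86 -1.11]
dq 0.0027
```

View pics/w12.png

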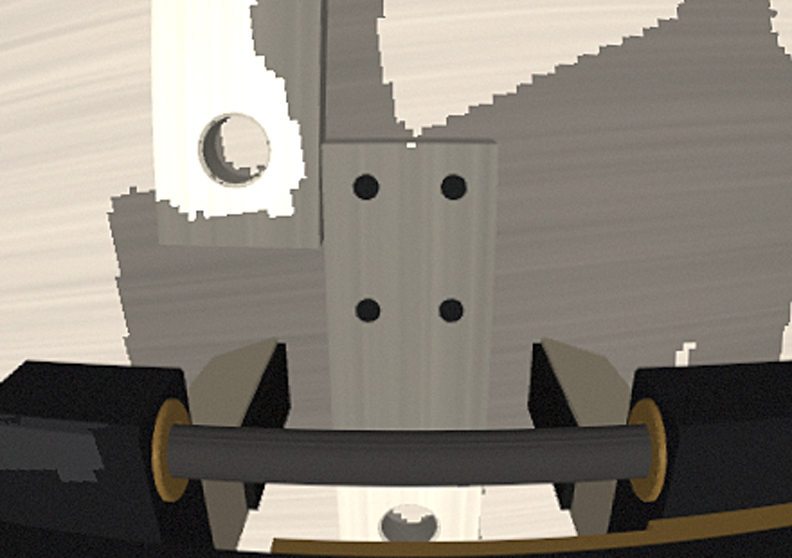

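>>> {"method": "step_arm", "body": {
  "increments": "0 0 0 0 0 2 0.4;0 0 0 0 0 4 0.4;0 0 0 0 0 4 0.4;0 0 0 0 0 4 0.4"
}}

```text
time: 13.75
tool_pos: [525.6, 273.0, -7.8]
tcp_rot: [3.141, 0.0, 3.034]
contact_force: [-1.1, -0.8, 4.5]
grip_width: 64.6
```

>>> {"method": "step_arm", "body": {
  "increments": "0 0 0 0 0 -1 -1;0 0 0 0 0 -1 -1;0 0 0 0 0 -1 -1;0 0 0 0 0 -1 -1;0 0 0 0 0 -1 -1;0 0 0 0 0 -1 -1;0 0 0 0 0 -10 -1;0 0 0 0 0 -30 -1;0 0 0 0 0 -30 -1"
}}

```text
time: 14.88
tool_pos: [526.7, 273.4, 23.4]
tcp_rot: [3.14, 0.003, 3.034]
contact_force: [0.1, 0.1, -1.6]
grip_width: 39.5
```

```bash
python3 - <<'E'
from h import *
snap('w13.png',100,100,440,310,1.8,1.3)
E
```

```text
14.93 [526.  273.1  22.4] [3.1408e+00 1.6000e-03 3.0338e+00] F [-0.   0.2 -2. ] w 39.8 q [ 0.35  0.67  1.56  0.    0.91 -1.11]
dq 0.0192
```

View pics/w13.png

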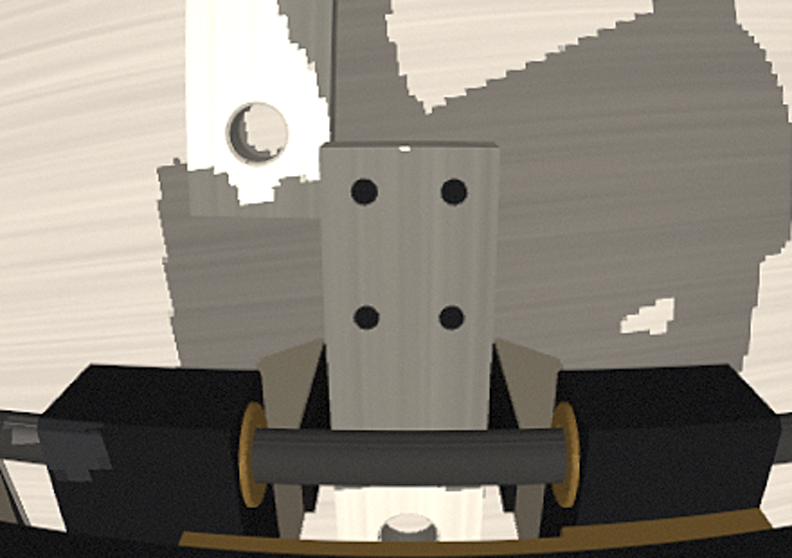

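```bash
cat > rel.py <<'E'
from h import *
import sys
c=last()
def rel(pts,dz):
    # tool-frame coordinates of crop pixel points at tool z = -dz
    d=np.load('last.npz')
    from plant import capture
    R,p=pose()
    out=[]
    for q in pts:
        P=c.at(c.u(*q),p[2]+dz); out.append(R.T@(P-p))
    return np.round(out,2)
E
python3 - <<'E'
from rel import *
print(rel([(322,148),(498,149),(364,191),(454,191),(366,317),(452,317)],18.8))
E
```

```text
[[ 62.25 -19.93 -18.92]
 [ 62.01  19.15 -18.88]
 [ 52.42 -10.71 -18.89]
 [ 52.41   9.46 -18.88]
 [ 22.16 -10.83 -18.84]
 [ 22.15   9.55 -18.83]]
```

```bash
python3 - <<'E'
from h import *
inc(632.8,-19.8,140,1.571)
E
```

```text
inc [1.8000e-03 7.0000e-04 1.4628e+00] [-137.9 -279.6 -117.6] t 14.93 q [ 0.35  0.67  1.56  0.    0.91 -1.11]
```

>>> {"method": "step_arm", "body": {
  "increments": "0 0 0 0 0 -40 -1;0 0 0 0 0 -80 -1;0 0 0.12 -10 -20 -118 -1;0 0 0.28 -25 -50 -118 -1;0 0 0.44 -42 -85 -118 -1;0 0 0.6 -58 -120 -118 -1;0 0 0.76 -74 -155 -118 -1;0 0 0.92 -90 -190 -118 -1;0 0 1.08 -106 -220 -118 -1;0 0 1.24 -122 -250 -118 -1;0 0 1.38 -132 -270 -118 -1;0 0 1.463 -138 -280 -118 -1;0 0 1.463 -138 -280 -118 -1;0 0 1.463 -138 -280 -118 -1;0 0 1.463 -138 -280 -118 -1"
}}

```text
time: 16.8
tool_pos: [632.3, -19.5, 139.5]
tcp_rot: [-3.141, -0.0, 1.573]
contact_force: [-0.6, -0.2, -0.9]
grip_width: 39.8
```

```bash
python3 - <<'E'
from h import *
snap('w14.png',0,0,640,480,1.2,1.3)
E
```

```text
16.85 [632.3 -19.6 139.6] [-3.1414e+00 -2.0000e-04  1.5723e+00] F [-0.  -1.1 -1.6] w 39.7 q [-0.15  0.6   1.32  0.    1.22 -0.15]
dq 0.0041
```

View pics/w14.png

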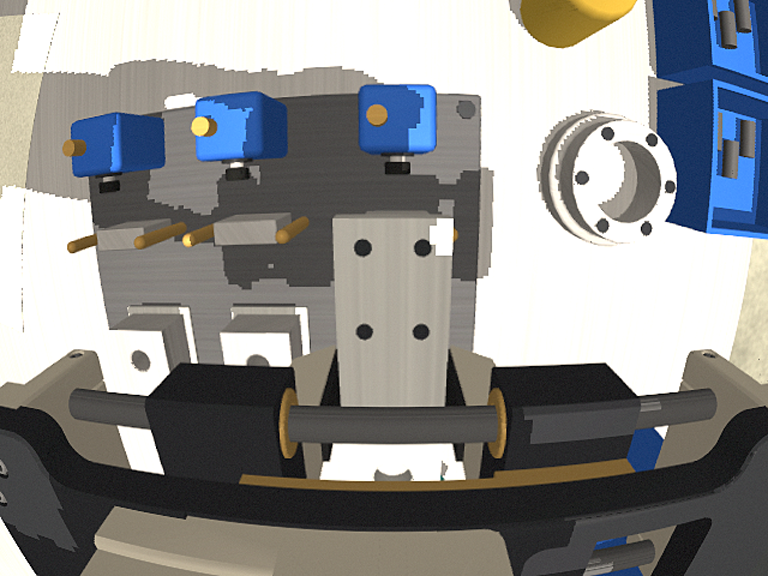

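```bash
python3 - <<'E'
from rel import *
np.set_printoptions(suppress=True,precision=1)
for p,z in [((140,358),55),((258,362),55),((73,249),77),((138,244),77),((188,241),77),((284,239),77)]: print(p,z,c.at(c.u(*p),z)[:2])
b=c.f
cv2.imwrite('pics/z.png',cv2.resize(cv2.convertScaleAbs(b[170:320,40:300],alpha=1.3),None,fx=3,fy=3,interpolation=cv2.INTER_CUBIC))
E
```

```text
(140, 358) 55 [454.6 -63. ]
(258, 362) 55 [544.5 -61.8]
(73, 249) 77 [429.8  19.7]
(138, 244) 77 [482.5  20.5]
(188, 241) 77 [516.7  20.9]
(284, 239) 77 [573.1  20.5]
```

View pics/z.png

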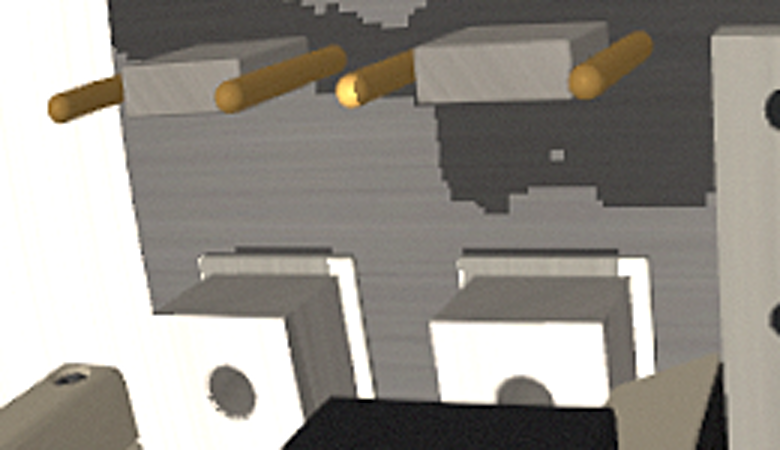

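```bash
python3 - <<'E'
from rel import *
cv2.imwrite('pics/z2.png',cv2.resize(cv2.convertScaleAbs(c.f[160:300,260:400],alpha=1.1),None,fx=4,fy=4,interpolation=cv2.INTER_CUBIC))
E
```

```text
(no output)
```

View pics/z2.png

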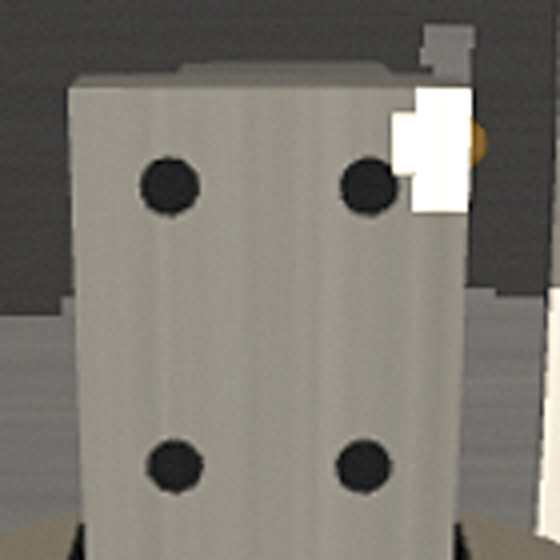

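```bash
python3 - <<'E'
from rel import *
c.u=lambda x,y:(260+(x+.5)/4-.5,160+(y+.5)/4-.5)
for dz in (14,16,18.8): print(dz,rel([(69,88),(469,88),(170,186),(370,186),(175,466),(363,466),(86,525),(459,525)],dz)[:,:2].tolist())
E
```

```text
14 [[60.05, -22.51], [60.03, 18.5], [49.69, -12.25], [49.69, 8.44], [18.66, -12.3], [18.65, 8.26], [11.51, -22.43], [11.5, 19.17]]
16 [[60.29, -22.24], [60.28, 18.23], [50.07, -12.12], [50.07, 8.3], [19.45, -12.17], [19.45, 8.13], [12.4, -22.16], [12.39, 18.9]]
18.8 [[60.63, -21.86], [60.62, 17.85], [50.61, -11.93], [50.6, 8.11], [20.56, -11.97], [20.56, 7.94], [13.64, -21.78], [13.63, 18.5]]
```

>>> {"method": "step_arm", "body": {
  "increments": "0 0 0 0 0 30 -1;0 0 0 0 0 55 -1;0 0 0 0 0 63 -1;0 0 0 0 0 63 -1;0 0 0 0 0 63 -1"
}}

```text
time: 17.48
tool_pos: [633.3, -20.3, 77.9]
tcp_rot: [3.139, 0.0, 1.571]
contact_force: [-0.2, 0.4, -2.1]
grip_width: 39.9
```

```bash
python3 - <<'E'
from h import *
snap('w15.png',220,110,200,200,3,1.3)
E
```

```text
17.52 [633.3 -20.3  77.9] [3.1393e+00 3.0000e-04 1.5710e+00] F [-0.  -0.2 -0.6] w 39.6 q [-0.15  0.67  1.38  0.    1.09 -0.15]
dq 0.0034
```

View pics/w15.png

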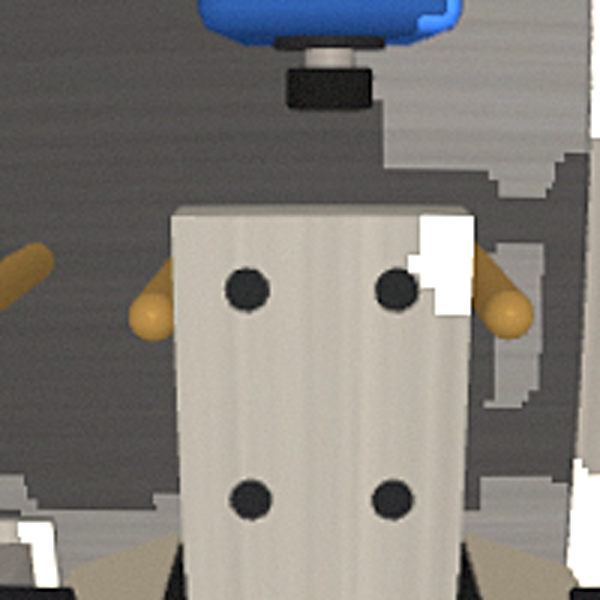

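```bash
python3 - <<'E'
from rel import *
for dz in (17,18.8,20):
    print(dz, rel([(173,214),(473,214),(176,316),(471,316),(247,290),(397,290),(251,499),(393,499)],dz)[:,:2].tolist())
R,p=pose()
for z in (73,77): print(z, rel([(151,316),(508,314)],z-p[2])[:,:2].tolist())
E
```

```text
17 [[60.67, -21.83], [60.65, 18.37], [46.64, -21.82], [46.61, 18.49], [50.18, -12.02], [50.16, 8.27], [19.89, -12.04], [19.87, 8.27]]
18.8 [[60.89, -21.59], [60.87, 18.13], [47.03, -21.57], [47.0, 18.24], [50.52, -11.9], [50.51, 8.15], [20.6, -11.92], [20.58, 8.15]]
20 [[61.03, -21.43], [61.01, 17.96], [47.28, -21.41], [47.25, 18.08], [50.75, -11.82], [50.74, 8.07], [21.08, -11.83], [21.05, 8.07]]
73 [[41.96, -28.73], [42.26, 27.39]]
77 [[42.82, -28.1], [43.11, 26.7]]
```

>>> {"method": "step_arm", "body": {
  "increments": "0.002 0 0 2.3 1.1 5 -1;0.002 0 0 2.3 1.1 15 -1;0.002 0 0 2.3 1.1 22 -1;0.002 0 0 2.3 1.1 26 -1;0.002 0 0 2.3 1.1 28 -1;0.002 0 0 2.3 1.1 28 -1"
}}

```text
time: 18.27
tool_pos: [633.6, -18.0, 48.5]
tcp_rot: [-3.14, -0.0, 1.571]
contact_force: [-0.1, 0.5, -1.3]
grip_width: 39.6
```

```bash
python3 - <<'E'
from rel import *
snap('w16.png',220,110,200,200,3,1.3)
E
```

```text
18.32 [633.8 -18.   48.8] [-3.1399e+00 -1.0000e-04  1.5707e+00] F [ 0.3  0.2 -1.6] w 39.6 q [-0.15  0.7   1.4  -0.    1.04 -0.15]
dq 0.0045
```

View pics/w16.png

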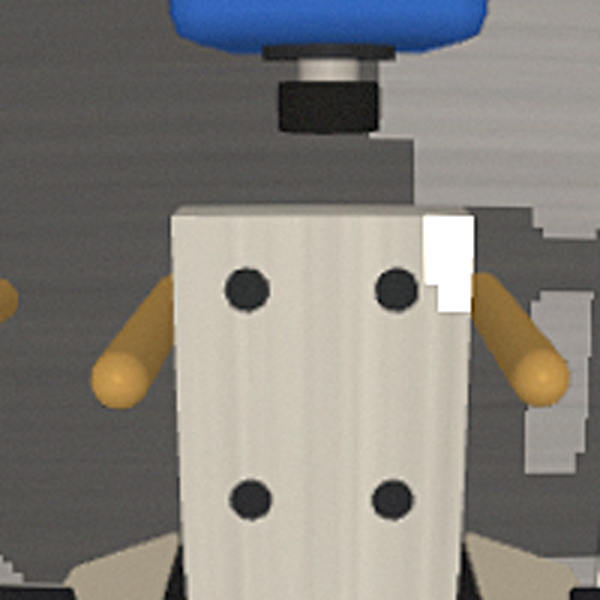

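```bash
python3 - <<'E'
from rel import *
R,p=pose(); print(p)
print(rel([(121,380),(540,377)],73-p[2])[:,:2].tolist(), rel([(173,214),(473,214)],17.5)[:,:2].tolist())
E
```

```text
[633.79549577 -18.02027283  48.75117221]
[[39.59, -28.65], [40.02, 26.88]] [[60.72, -21.89], [60.71, 18.13]]
```

>>> {"method": "step_arm", "body": {
  "increments": "0 0 0 0 1 0 -1;0 0 0 0 1 1 -1;0 0 0 0 1 2 -1;0 0 0 0 1 2 -1"
}}

```text
time: 18.82
tool_pos: [634.9, -18.0, 47.5]
tcp_rot: [-3.14, 0.0, 1.571]
contact_force: [-2.8, 0.0, 4.2]
grip_width: 39.7
```

>>> {"method": "step_arm", "body": {
  "increments": "0 0 0 0 0 0 0.1;0 0 0 0 0 0 0.2;0 0 0 0 0 0 0.2;0 0 0 0 0 -20 0.2;0 0 0 0 0 -70 0.2;0 0 0 0 0 -120 0.2;0 0 0 20 0 -170 0.2;0 0 0 20 0 -170 0.2;0 0 0 20 0 -170 0.2"
}}

```text
time: 19.95
tool_pos: [634.6, 2.1, 215.9]
tcp_rot: [-3.139, -0.0, 1.571]
contact_force: [-0.0, 1.0, 0.2]
grip_width: 55.1
```

```bash
python3 - <<'E'
from rel import *
snap('w17.png',220,100,200,200,3,1.3)
E
```

```text
20.0 [634.2   1.9 215. ] [-3.1369e+00 -2.0000e-04  1.5708e+00] F [ 0.6 -1.  -0.9] w 55.1 q [-0.12  0.55  1.2  -0.    1.4  -0.12]
dq 0.0125
```

View pics/w17.png

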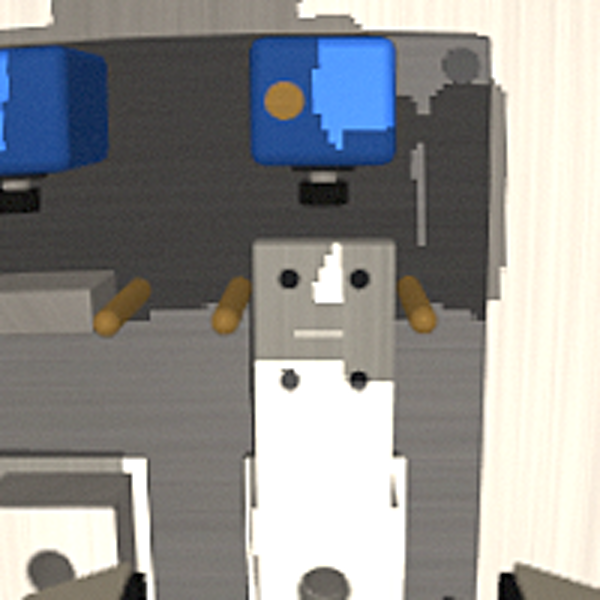

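```bash
python3 - <<'E'
from rel import *
snap('w18.png',250,240,160,100,4,1.0)
inc(575,-230,230,1.4)
E
```

```text
20.05 [634.2   1.8 214.7] [-3.1363e+00 -4.0000e-04  1.5705e+00] F [-0.6 -0.9 -0. ] w 55.4 q [-0.12  0.55  1.2  -0.    1.4  -0.12]
dq 0.0044
inc [-5.300e-03  1.000e-04  1.705e-01] [-231.8  -59.2  -15. ] t 20.05 q [-0.12  0.55  1.2  -0.    1.4  -0.12]
```

View pics/w18.png

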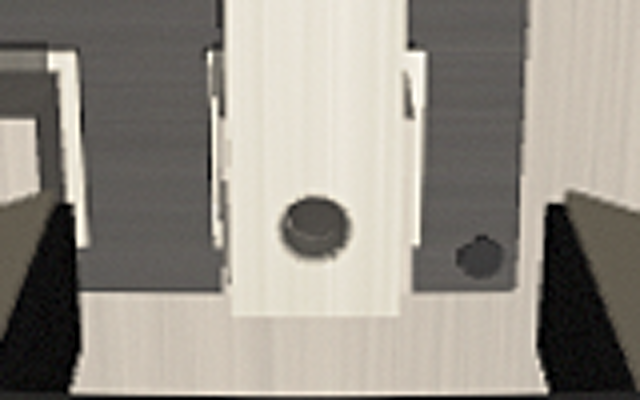

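```bash
python3 - <<'E'
from rel import *
print(c.at(c.u(315,227),67), c.at(c.u(230,316),67),c.at(c.u(400,316),67))
c=last(); print(rel([(315,227)],67-pose()[1][2]))
E
```

```text
[632.91684864 -63.84964009  67.        ] [612.72702318 -87.36511082  67.        ] [653.15172761 -87.30643783  67.        ]
[[-65.67  -0.49 147.72]]
```

```bash
python3 - <<'E'
from rel import *
inc(575,-285,215,1.571)
E
```

```text
inc [-0.0053 -0.0004 -0.0005] [-2.868e+02 -5.910e+01 -1.000e-01] t 20.05 q [-0.12  0.55  1.2  -0.    1.4  -0.12]
```

>>> {"method": "step_arm", "body": {
  "increments": "-0.005 0 0 -55 -12 0 0.2;-0.005 0 0 -110 -24 0 0.2;-0.005 0 0 -165 -36 0 0.2;-0.005 0 0 -220 -48 0 0.2;-0.005 0 0 -265 -55 0 0;-0.005 0 0 -287 -59 0 0;-0.005 0 0 -287 -59 0 0;-0.005 0 0 -287 -59 0 0;-0.005 0 0 -287 -59 0 0"
}}

```text
time: 21.18
tool_pos: [576.5, -283.3, 216.8]
tcp_rot: [3.139, -0.0, 1.573]
contact_force: [-0.1, 0.2, 0.4]
grip_width: 45.6
```

```bash
python3 - <<'E'
from rel import *
snap('w19.png',230,150,200,160,4,1.0)
E
```

```text
21.23 [ 576.5 -283.4  216.8] [ 3.1385e+00 -3.0000e-04  1.5728e+00] F [ 0.6  0.8 -0.1] w 46.0 q [-0.58  0.56  1.17  0.    1.4  -0.58]
dq 0.0061
```

View pics/w19.png

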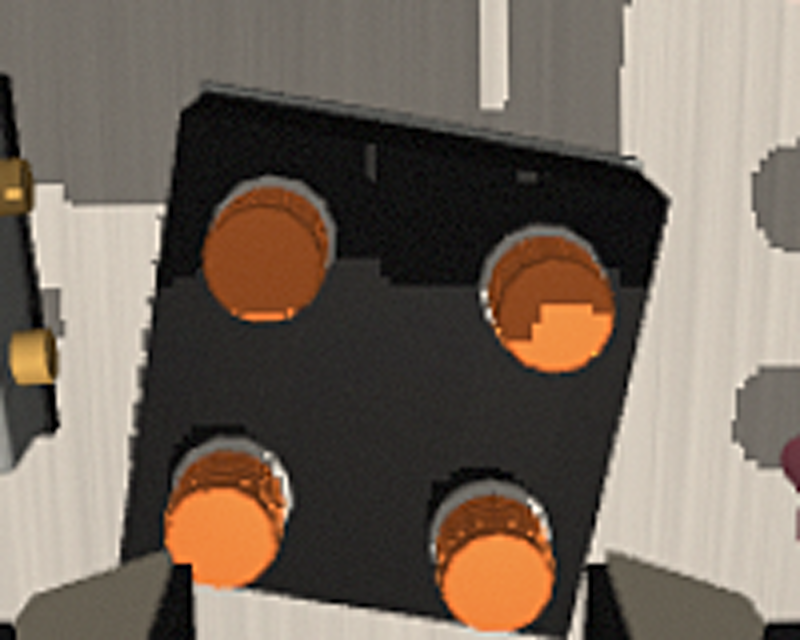

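```bash
python3 - <<'E'
from rel import *
P=np.array([c.at(c.u(*p),84)[:2] for p in [(265,257),(555,310),(223,530),(494,576)]]); print(P.round(1)); 
for i,j in [(0,1),(2,3),(0,2),(1,3)]: print(np.linalg.norm(P[i]-P[j]))
print(rel([(265,257),(555,310)],84-pose()[1][2]))
E
```

```text
[[ 549.5 -268.1]
 [ 609.4 -279.2]
 [ 538.9 -328.5]
 [ 598.1 -339.4]]
60.92010625311945
60.197494779171016
61.33784502999222
61.195183421963286
[[ 15.39 -27.38 132.75]
 [  4.13  32.49 132.94]]
```

```bash
python3 - <<'E'
from rel import *
inc(551.3,-268.1,100,1.571);inc(551.3,-268.1,53,1.571)
E
```

```text
inc [ 0.0031 -0.0003  0.0018] [ 15.4 -25.5 116.8] t 21.23 q [-0.58  0.56  1.17  0.    1.4  -0.58]
inc [ 0.0031 -0.0003  0.0018] [ 15.4 -25.7 163.8] t 21.23 q [-0.58  0.56  1.17  0.    1.4  -0.58]
```

>>> {"method": "step_arm", "body": {
  "increments": "0.003 0 0.002 15.4 -25.5 40 -0.15;0.003 0 0.002 15.4 -25.5 80 -0.15;0.003 0 0.002 15.4 -25.5 110 -0.15;0.003 0 0.002 15.4 -25.5 110 -0.15;0.003 0 0.002 15.4 -25.5 110 -0.15"
}}

```text
time: 21.85
tool_pos: [551.8, -269.6, 108.1]
tcp_rot: [3.14, 0.001, 1.57]
contact_force: [0.5, -0.4, 0.2]
grip_width: 38.7
```

```bash
python3 - <<'E'
from rel import *
snap('w20.png',230,200,200,160,4,1.0)
E
```

```text
21.9 [ 551.9 -269.8  108.4] [3.1390e+00 1.6000e-03 1.5694e+00] F [ 0.7  0.4 -0.3] w 39.3 q [-0.58  0.6   1.42  0.    1.12 -0.58]
dq 0.006
```

View pics/w20.png

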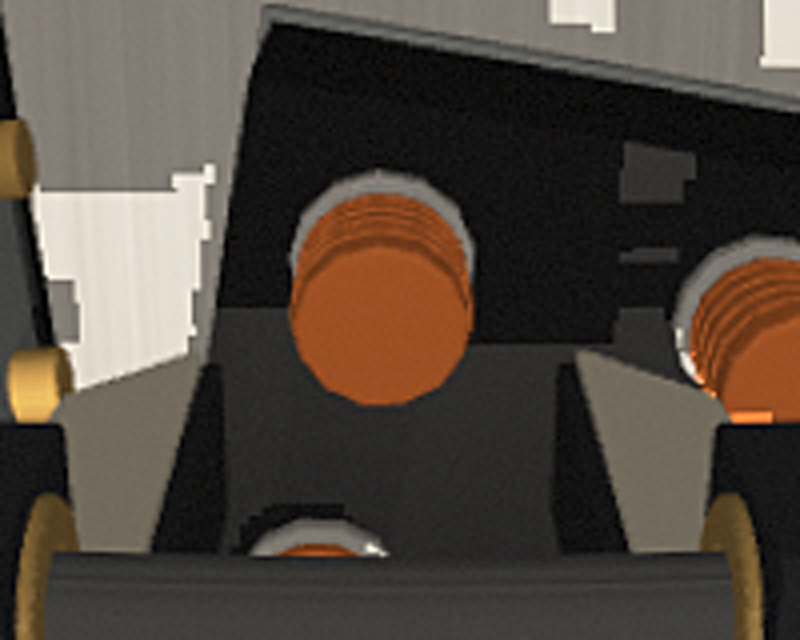

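```bash
python3 - <<'E'
from rel import *
print(rel([(381,318),(291,318),(472,318),(381,405)],84-pose()[1][2])); print(c.at(c.u(381,318),84))
E
```

```text
[[  1.99  -3.2   24.43]
 [  1.97 -15.58  24.4 ]
 [  1.95   9.3   24.47]
 [-11.25  -3.24  24.45]]
[ 548.78075498 -267.8928188    84.        ]
```

>>> {"method": "step_arm", "body": {
  "increments": "0.002 0 0 2 -1.2 25 -0.15;0.002 0 0 2 -1.2 45 -0.15;0.002 0 0 2 -1.2 52 -0.15;0.002 0 0 2 -1.2 55 -0.15;0.002 0 0 2 -1.2 55 -0.15"
}}

```text
time: 22.52
tool_pos: [550.2, -267.9, 52.6]
tcp_rot: [-3.141, 0.001, 1.569]
contact_force: [-0.6, -0.3, 0.4]
grip_width: 39.2
```

>>> {"method": "step_arm", "body": {
  "increments": "0 0 0 0 0 0 -1;0 0 0 0 0 0 -1;0 0 0 0 0 0 -1;0 0 0 0 0 0 -1;0 0 0 0 0 0 -1"
}}

```text
time: 23.15
tool_pos: [550.0, -267.8, 52.2]
tcp_rot: [-3.141, 0.001, 1.569]
contact_force: [-0.4, 0.3, 6.3]
grip_width: 24.0
```

```bash
python3 - <<'E'
from rel import *
snap('w21.png',230,200,200,160,4,1.0)
E
```

```text
23.2 [ 550.  -267.8   52.2] [-3.1406e+00  5.0000e-04  1.5688e+00] F [0.2 0.3 5.8] w 24.4 q [-0.58  0.66  1.47 -0.    1.   -0.58]
dq 0.0018
```

View pics/w21.png

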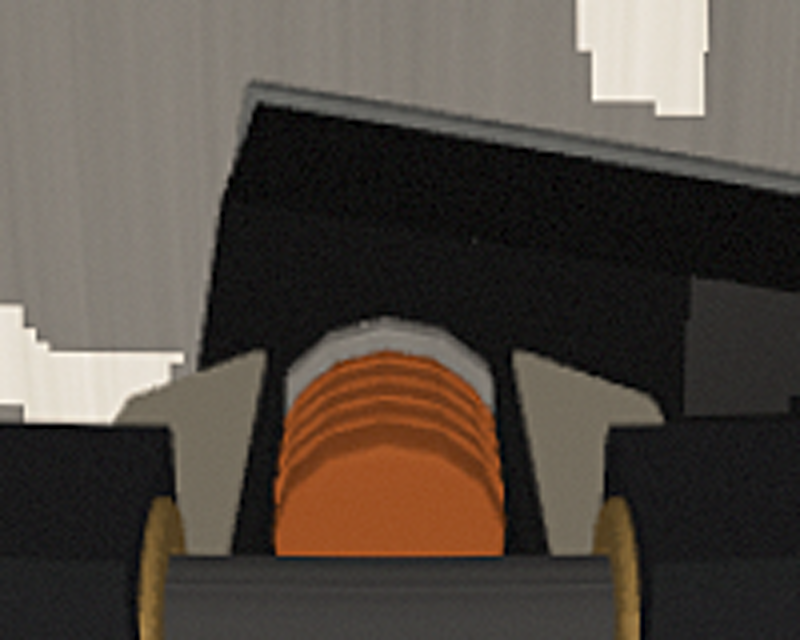

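```bash
python3 - <<'E'
from rel import *
print(rel([(390,445),(276,540),(504,540)],31.8)); print(rel([(390,319)],58-pose()[1][2]))
E
```

```text
[[ 10.57  -1.85 -31.8 ]
 [ -0.63 -13.66 -31.79]
 [ -0.62   9.96 -31.81]]
[[13.7  -1.84 -5.82]]
```

```bash
python3 - <<'E'
from rel import *
inc(634.9,-63.5,152,1.571)
E
```

```text
inc [-0.001   0.0005 -0.0022] [ 204.4   84.4 -100. ] t 23.2 q [-0.58  0.66  1.47 -0.    1.   -0.58]
```

>>> {"method": "step_arm", "body": {
  "increments": "0 0 0 0 0 -20 -1;0 0 0 0 0 -50 -1;0 0 0 0 0 -80 -1;0 0 0 0 0 -100 -1;-0.001 0 -0.002 50 21 -100 -1;-0.001 0 -0.002 100 42 -100 -1;-0.001 0 -0.002 150 62 -100 -1;-0.001 0 -0.002 190 78 -100 -1;-0.001 0 -0.002 204 84 -100 -1;-0.001 0 -0.002 204 84 -100 -1;-0.001 0 -0.002 204 84 -100 -1;-0.001 0 -0.002 204 84 -100 -1"
}}

```text
time: 24.7
tool_pos: [633.9, -65.3, 151.5]
tcp_rot: [-3.14, 0.0, 1.569]
contact_force: [-0.7, 0.1, -1.6]
grip_width: 24.1
```

```bash
python3 - <<'E'
from rel import *
inc(634.9,-63.5,152,1.571)
snap('w22.png',230,170,200,200,3,1.2)
E
```

```text
inc [-0.0012  0.0001 -0.0021] [ 1.8  1.  -0.5] t 24.7 q [-0.22  0.6   1.29 -0.    1.26 -0.22]
24.75 [633.9 -65.1 151.5] [-3.1405e+00  1.0000e-04  1.5691e+00] F [ 0.4 -0.5 -1.1] w 24.1 q [-0.22  0.6   1.29 -0.    1.26 -0.22]
dq 0.0053
```

View pics/w22.png

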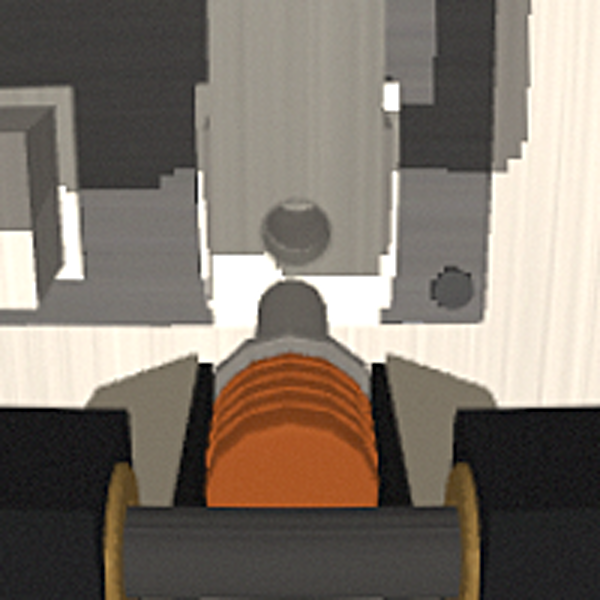

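>>> {"method": "step_arm", "body": {
  "increments": "-0.001 0 -0.002 1.8 1 10 -1;-0.001 0 -0.002 1.8 1 22 -1;-0.001 0 -0.002 1.8 1 28 -1;-0.001 0 -0.002 1.8 1 28 -1;-0.001 0 -0.002 1.8 1 28 -1"
}}

```text
time: 25.38
tool_pos: [635.4, -62.0, 123.7]
tcp_rot: [3.141, 0.0, 1.573]
contact_force: [-0.2, -0.4, -2.1]
grip_width: 24.1
```

```bash
python3 - <<'E'
from rel import *
snap('w23.png',260,190,140,130,5,1.2)
E
```

```text
25.43 [635.5 -62.  123.9] [3.1408e+00 1.0000e-04 1.5728e+00] F [ 0.1  0.2 -1.1] w 24.4 q [-0.22  0.63  1.32  0.    1.19 -0.22]
dq 0.0045
```

View pics/w23.png

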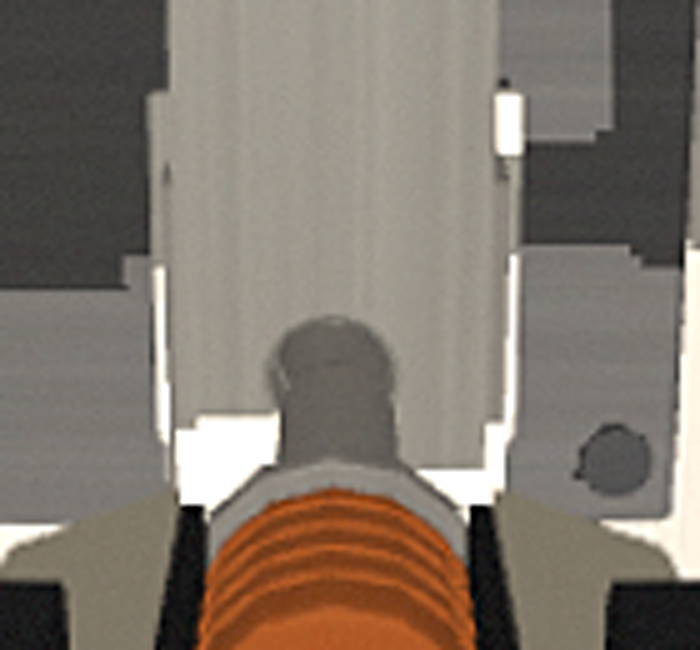

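```bash
python3 - <<'E'
from rel import *
f=c.f[235:300,300:350]; f=cv2.normalize(np.clip(f,30,130),None,0,255,cv2.NORM_MINMAX)
cv2.imwrite('pics/z3.png',cv2.resize(f,None,fx=9,fy=9,interpolation=cv2.INTER_CUBIC))
R,p=pose();print(p, c.at(c.u(335,318),67), c.proj([p[0]-1.9,p[1],p[2]+18.8-60]))
E
```

```text
[635.4723607  -61.97647109 123.87150477] [633.29644311 -55.88775848  67.        ] [327.04180912 271.13918381]
```

View pics/z3.png

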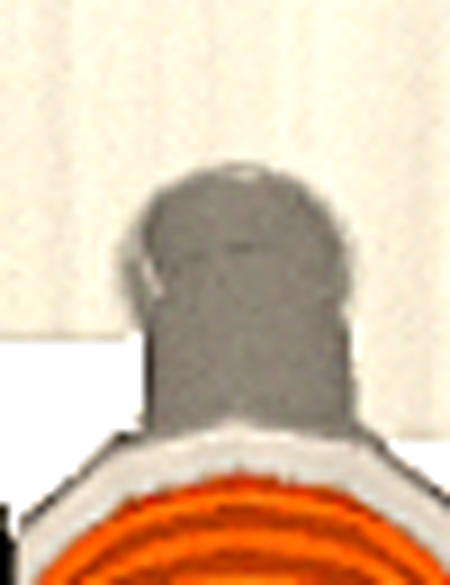

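```bash
python3 - <<'E'
from rel import *
px=(300+240.5/9-.5,235+243.5/9-.5); v=c.ray(px); v/=np.linalg.norm(v)
for z in (80.7,82.7,84.7):
    for y in np.arange(-72,-55,1.):
        d=np.array([633.4,y,z])-c.c; r=np.linalg.norm(d-v*(d@v)); 
        if abs(r-7)<.6: print(z,y,round(r,2))
print(c.at(px,75.7))
E
```

```text
80.7 -64.0 6.95
82.7 -63.0 6.67
84.7 -63.0 7.34
[633.07327109 -58.39453178  75.7       ]
```

>>> {"method": "step_arm", "body": {
  "increments": "0 0 0 -0.6 -0.4 2 -1;0 0 0 -0.6 -0.4 5 -1;0 0 0 -0.6 -0.4 9 -1;0 0 0 -0.6 -0.4 13 -1;0 0 0 -0.6 -0.4 17 -1;0 0 0 -0.6 -0.4 17 -1"
}}

```text
time: 26.18
tool_pos: [634.6, -62.5, 106.0]
tcp_rot: [-3.141, -0.0, 1.573]
contact_force: [-0.0, -0.6, -1.1]
grip_width: 24.3
```

>>> {"method": "step_arm", "body": {
  "increments": "0 0 0 0 0 4 -1;0 0 0 0 0 8 -1;0 0 0 0 0 12 -1;0 0 0 0 0 16 -1;0 0 0 0 0 20 -1;0 0 0 0 0 20 -1"
}}

```text
time: 26.92
tool_pos: [634.6, -62.5, 86.0]
tcp_rot: [-3.141, -0.0, 1.573]
contact_force: [-0.3, 0.0, -1.2]
grip_width: 24.3
```

Into the bush without resistance; carry on down.

>>> {"method": "step_arm", "body": {
  "increments": "0 0 0 0 0 4 -1;0 0 0 0 0 8 -1;0 0 0 0 0 12 -1;0 0 0 0 0 16 -1;0 0 0 0 0 18 -1;0 0 0 0 0 19.5 -1;0 0 0 0 0 19.5 -1"
}}

```text
time: 27.8
tool_pos: [634.8, -62.5, 66.9]
tcp_rot: [-3.142, -0.0, 1.573]
contact_force: [-0.8, -0.6, -0.6]
grip_width: 24.3
```

>>> {"method": "step_arm", "body": {
  "increments": "0 0 0 0 0 1 -1;0 0 0 0 0 2 -1;0 0 0 0 0 3 -1;0 0 0 0 0 3 -1"
}}

```text
time: 28.3
tool_pos: [634.9, -62.6, 65.1]
tcp_rot: [3.141, 0.0, 1.573]
contact_force: [-3.0, 0.3, 6.2]
grip_width: 24.4
```

>>> {"method": "step_arm", "body": {
  "increments": "0 0 0 0 0 2 -0.3;0 0 0 0 0 2 -0.2;0 0 0 0 0 2 -0.2;0 0 0 0 0 -15 -0.2;0 0 0 0 0 -60 -0.2;0 0 0 0 0 -110 0;0 0 0 0 0 -150 0;0 0 0 0 0 -150 0;0 0 0 0 0 -150 0"
}}

```text
time: 29.42
tool_pos: [634.5, -62.5, 214.2]
tcp_rot: [-3.142, -0.0, 1.573]
contact_force: [-1.0, -0.3, -1.0]
grip_width: 45.9
```

```bash
python3 - <<'E'
from rel import *
snap('w24.png',230,120,200,200,3,1.2)
snap('s24.png',220,180,180,150,4,1.2,'scene')
E
```

```text
29.48 [634.2 -62.4 213.3] [-3.1400e+00 -5.0000e-04  1.5728e+00] F [-0.1  0.3 -0.4] w 45.9 q [-0.22  0.56  1.19  0.    1.39 -0.22]
dq 0.0149
29.52 [634.1 -62.4 212.8] [-3.1393e+00 -6.0000e-04  1.5728e+00] F [-0.4  0.5 -1.2] w 46.0 q [-0.22  0.56  1.19  0.    1.39 -0.22]
dq 0.0087
```

View pics/w24.png

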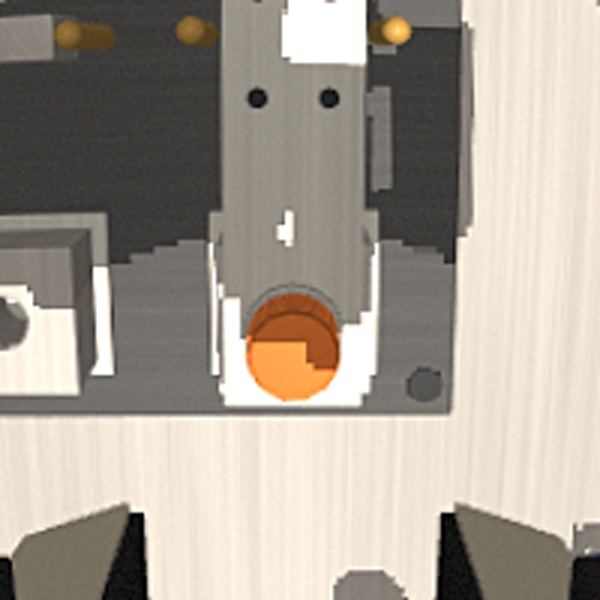

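View pics/s24.png

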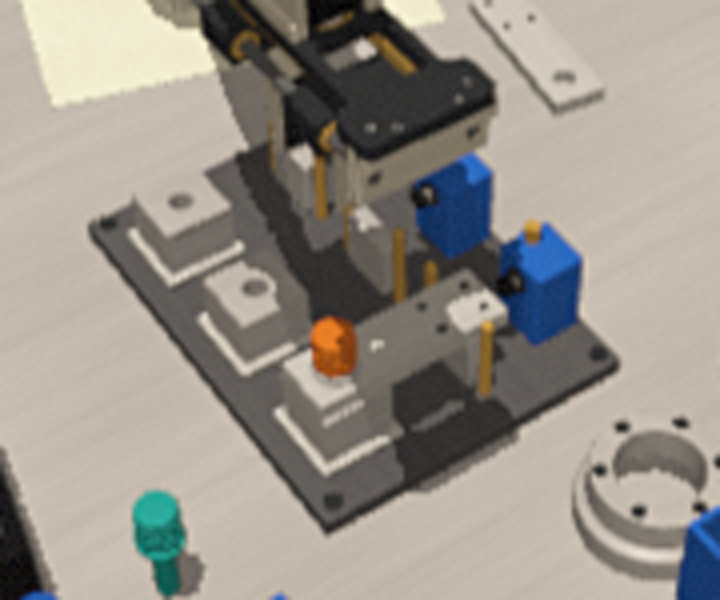

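```bash
python3 - <<'E'
from rel import *
inc(470,235,240,3.1)
E
```

```text
inc [-1.4000e-03 -2.3000e-03 -1.5272e+00] [ 297.8 -163.6  -26.6] t 29.52 q [-0.22  0.56  1.19  0.    1.39 -0.22]
```

>>> {"method": "step_arm", "body": {
  "increments": "-0.001 -0.002 -0.15 20 -10 -27 0;-0.001 -0.002 -0.3 50 -25 -27 0.2;-0.001 -0.002 -0.46 80 -42 -27 0.4;-0.001 -0.002 -0.62 112 -60 -27 0.4;-0.001 -0.002 -0.78 145 -78 -27 0.4;-0.001 -0.002 -0.94 180 -98 -27 0.4;-0.001 -0.002 -1.1 212 -115 -27 0.4;-0.001 -0.002 -1.25 245 -134 -27 0.4;-0.001 -0.002 -1.4 275 -152 -27 0.4;-0.001 -0.002 -1.527 298 -164 -27 0.4;-0.001 -0.002 -1.527 298 -164 -27 0.4;-0.001 -0.002 -1.527 298 -164 -27 0.4;-0.001 -0.002 -1.527 298 -164 -27 0.4"
}}

```text
time: 31.15
tool_pos: [470.7, 234.2, 240.7]
tcp_rot: [-3.141, 0.001, 3.097]
contact_force: [-0.6, -0.3, 0.8]
grip_width: 64.0
```

```bash
python3 - <<'E'
from rel import *
snap('w25.png',200,50,250,240,2.5,1.2)
E
```

```text
31.2 [470.7 234.3 240.8] [-3.1408e+00  1.7000e-03  3.0976e+00] F [-0.4 -0.1  0. ] w 64.2 q [ 0.32  0.33  1.48 -0.    1.33 -1.21]
dq 0.0026
```

View pics/w25.png

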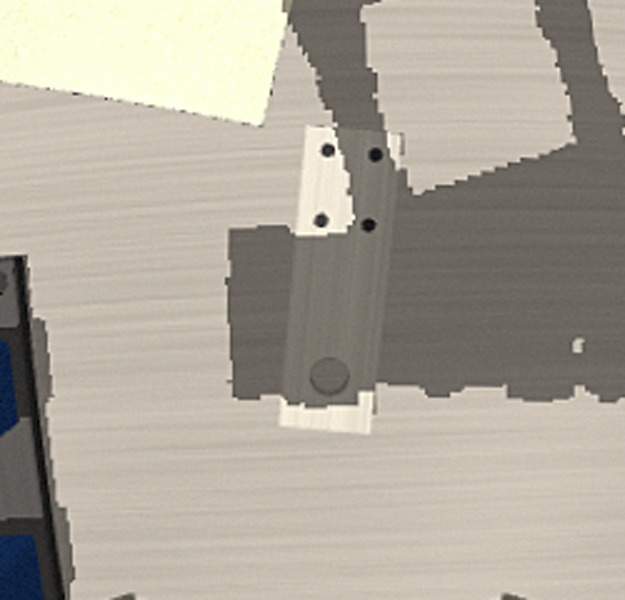

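```bash
sed -i '/^br(\[/d' br.py; cat > b2.py <<'E'
exec(open('br.py').read())
br([(306,126),(398,134),(371,433),(279,425)],(329,376))
E
python3 b2.py; python3 -c "
from h import *
inc(0,0,0,0)"
```

```text
L 129.09082364802953 W 38.375609754244785 40.20878518737641 mid [417.52 243.76] hole [458.23 238.05] mid from hole [416.59 243.52] yaw 3.0110160544740285
inc [2.5000e-03 1.3000e-03 3.0976e+00] [ 460.3 -254.6  240.2] t 31.2 q [ 0.32  0.33  1.48 -0.    1.33 -1.21]
```

```bash
python3 -c "
from h import *
inc(419,245,0,3.013)"
```

```text
inc [-0.0007  0.0017  0.0846] [ 52.5   8.6 240.7] t 31.2 q [ 0.32  0.33  1.48 -0.    1.33 -1.21]
```

>>> {"method": "step_arm", "body": {
  "increments": "-0.001 0.002 0.085 25 5 50 0.4;-0.001 0.002 0.085 52.5 8.6 100 0.4;-0.001 0.002 0.085 52.5 8.6 150 0.4;-0.001 0.002 0.085 52.5 8.6 200 0.4;-0.001 0.002 0.085 52.5 8.6 230 0.4;-0.001 0.002 0.085 52.5 8.6 238 0.4;-0.001 0.002 0.085 52.5 8.6 242 0.4;-0.001 0.002 0.085 52.5 8.6 242 0.4;-0.001 0.002 0.085 52.5 8.6 242 0.4"
}}

```text
time: 32.33
tool_pos: [419.3, 246.0, -0.1]
tcp_rot: [3.14, 0.002, 3.015]
contact_force: [-0.3, -0.5, 0.1]
grip_width: 64.7
```

```bash
python3 - <<'E'
from h import *
snap('w26.png',100,100,440,310,1.8,1.3)
E
```

```text
32.38 [ 4.192e+02  2.460e+02 -2.000e-01] [3.1401e+00 1.6000e-03 3.0148e+00] F [-0.3 -1.   0.5] w 64.0 q [ 0.37  0.57  1.88  0.    0.69 -1.07]
dq 0.0036
```

View pics/w26.png

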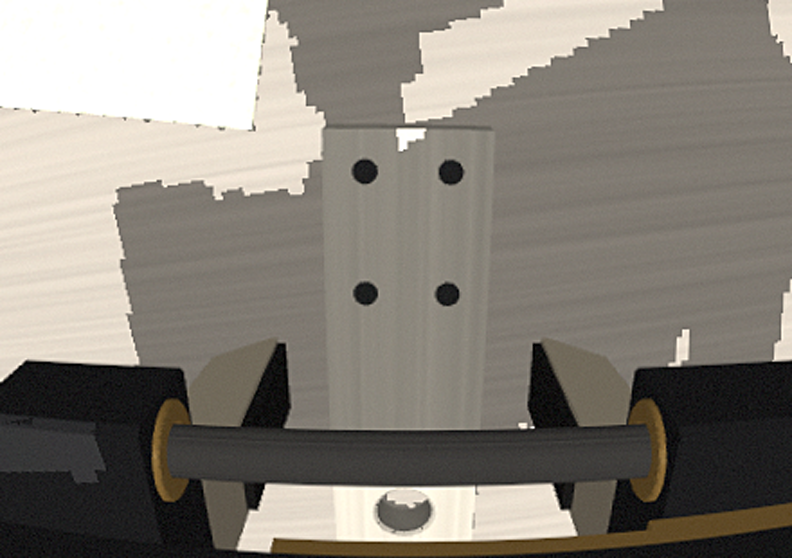

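Centred, jaws parallel. Lower 6.5 mm and close, then lift.

>>> {"method": "step_arm", "body": {
  "increments": "0 0 0 0 0 3 0.4;0 0 0 0 0 6.5 0.4;0 0 0 0 0 6.5 0.4;0 0 0 0 0 6.5 -1;0 0 0 0 0 6.5 -1;0 0 0 0 0 6.5 -1;0 0 0 0 0 6.5 -1;0 0 0 0 0 6.5 -1;0 0 0 0 0 6.5 -1"
}}

```text
time: 33.5
tool_pos: [418.5, 245.7, -7.7]
tcp_rot: [3.141, -0.0, 3.015]
contact_force: [0.3, -0.7, -1.3]
grip_width: 39.7
```

```bash
python3 - <<'E'
from h import *
st()
inc(454.8,-19,140,1.571)
E
```

```text
33.5 [418.5 245.7  -7.7] [ 3.1411e+00 -1.0000e-04  3.0149e+00] F [ 0.3 -0.7 -1.3] w 39.7 q [ 0.37  0.59  1.89  0.    0.67 -1.07]
inc [ 3.0000e-04 -5.0000e-04  1.4439e+00] [ -69.4 -258.  -147.8] t 33.5 q [ 0.37  0.59  1.89  0.    0.67 -1.07]
```

>>> {"method": "step_arm", "body": {
  "increments": "0 0 0 0 0 -30 -1;0 0 0 0 0 -80 -1;0 0 0 0 0 -130 -1;0 0 0.15 -6 -25 -148 -1;0 0 0.3 -14 -55 -148 -1;0 0 0.46 -22 -85 -148 -1;0 0 0.62 -30 -115 -148 -1;0 0 0.78 -38 -145 -148 -1;0 0 0.94 -46 -175 -148 -1;0 0 1.1 -54 -202 -148 -1;0 0 1.26 -62 -230 -148 -1;0 0 1.38 -66 -248 -148 -1;0 0 1.444 -69.4 -258 -148 -1;0 0 1.444 -69.4 -258 -148 -1;0 0 1.444 -69.4 -258 -148 -1"
}}

```text
time: 35.38
tool_pos: [454.5, -18.6, 140.1]
tcp_rot: [-3.141, -0.001, 1.572]
contact_force: [1.0, 0.6, -1.3]
grip_width: 39.8
```

```bash
python3 - <<'E'
from h import *
st(); inc(454.8,-19,75,1.571)
E
```

```text
35.38 [454.5 -18.6 140.1] [-3.1411e+00 -9.0000e-04  1.5721e+00] F [ 1.   0.6 -1.3] w 39.8 q [-0.21  0.3   1.82  0.    1.02 -0.21]
inc [-0.0005 -0.0009  0.0011] [-0.4  0.3 65.1] t 35.38 q [-0.21  0.3   1.82  0.    1.02 -0.21]
```

>>> {"method": "step_arm", "body": {
  "increments": "0 0 0 0 0 25 -1;0 0 0 0 0 48 -1;0 0 0 0 0 62 -1;0 0 0 0 0 64 -1;0 0 0 0 0 64 -1;0 0 0 0 0 64 -1"
}}

```text
time: 36.12
tool_pos: [455.3, -18.9, 76.9]
tcp_rot: [3.14, -0.0, 1.571]
contact_force: [-1.7, 0.2, -1.1]
grip_width: 39.6
```

```bash
python3 - <<'E'
from h import *
snap('w27.png',220,110,200,200,3,1.3)
E
```

```text
36.17 [455.2 -19.   76.9] [ 3.1403e+00 -3.0000e-04  1.5711e+00] F [-0.2 -0.3 -1.3] w 39.9 q [-0.21  0.4   1.9   0.    0.84 -0.21]
dq 0.0025
```

View pics/w27.png

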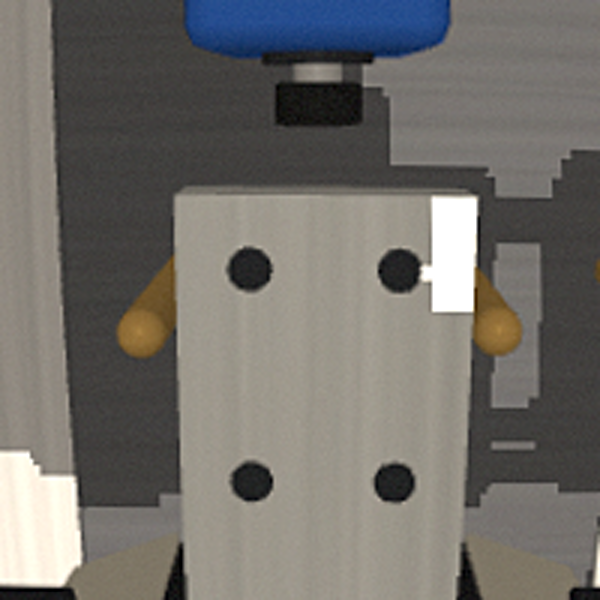

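```bash
python3 - <<'E'
from rel import *
R,p=pose(); print(p)
print(rel([(142,333),(499,331)],73-p[2])[:,:2].tolist(), rel([(175,195),(478,195)],17.5)[:,:2].tolist())
E
```

```text
[455.21376388 -18.980089    76.85629808]
[[39.45, -30.08], [39.73, 25.94]] [[63.29, -21.41], [63.29, 18.97]]
```

>>> {"method": "step_arm", "body": {
  "increments": "0.001 0 0 -2.7 -0.9 5 -1;0.001 0 0 -2.7 -0.9 15 -1;0.001 0 0 -2.7 -0.9 22 -1;0.001 0 0 -2.7 -0.9 26 -1;0.001 0 0 -2.7 -0.9 27.5 -1;0.001 0 0 -2.7 -0.9 27.5 -1;0.001 0 0 -2.7 -0.9 27.5 -1"
}}

```text
time: 37.05
tool_pos: [454.1, -21.7, 48.9]
tcp_rot: [-3.141, -0.0, 1.571]
contact_force: [0.5, 0.4, -2.7]
grip_width: 39.9
```

```bash
python3 - <<'E'
from h import *
snap('w28.png',220,110,200,200,3,1.3)
E
```

```text
37.1 [454.1 -21.7  49. ] [-3.1411e+00 -5.0000e-04  1.5708e+00] F [ 0.3 -0.9 -2.1] w 39.8 q [-0.22  0.44  1.93  0.    0.77 -0.22]
dq 0.0011
```

View pics/w28.png

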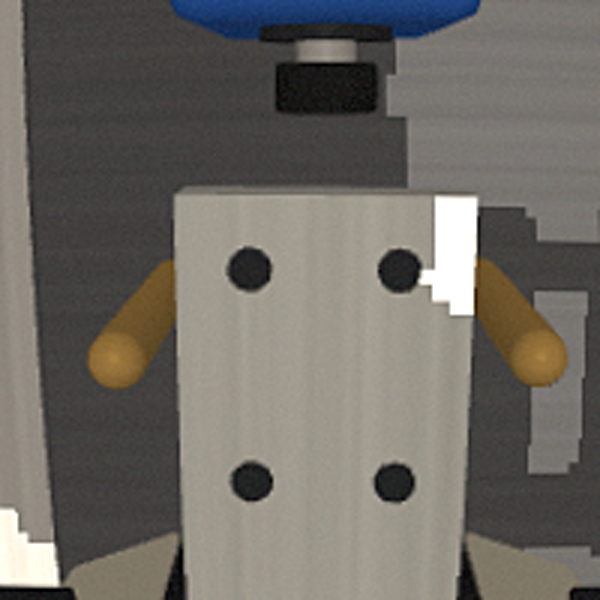

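```bash
python3 - <<'E'
from rel import *
R,p=pose(); print(p)
print(rel([(117,360),(539,357)],73-p[2])[:,:2].tolist(), rel([(175,195),(478,195)],17.5)[:,:2].tolist())
E
```

```text
[454.07780613 -21.68503569  48.95682299]
[[42.2, -28.99], [42.6, 26.82]] [[63.22, -21.45], [63.22, 18.91]]
```

>>> {"method": "step_arm", "body": {
  "increments": "0 0 0 0.2 0.2 0.7 -1;0 0 0 0.2 0.2 1.5 -1;0 0 0 0.2 0.2 2.2 -1;0 0 0 0.2 0.2 2.2 -1"
}}

```text
time: 37.6
tool_pos: [454.2, -21.5, 47.3]
tcp_rot: [-3.141, -0.0, 1.571]
contact_force: [-2.8, 0.1, 8.0]
grip_width: 39.6
```

>>> {"method": "step_arm", "body": {
  "increments": "0 0 0 0.2 0.2 1.5 0.1;0 0 0 0.2 0.2 1.5 0.2;0 0 0 0.2 0.2 1.5 0.2;0 0 0 0 0 -20 0.2;0 0 0 0 0 -70 0.2;0 0 0 0 0 -120 0.2;0 0 0 20 0 -168 0.2;0 0 0 20 0 -168 0.2;0 0 0 20 0 -168 0.2;0 0 0 20 0 -168 0.2"
}}

```text
time: 38.85
tool_pos: [453.5, -1.7, 213.1]
tcp_rot: [-3.138, -0.001, 1.57]
contact_force: [-0.3, -0.1, 0.1]
grip_width: 55.2
```

```bash
python3 - <<'E'
from rel import *
snap('w29.png',230,160,200,180,4,1.0)
inc(552,-285,215,1.571)
E
```

```text
38.9 [453.6  -1.7 213.2] [-3.1377e+00 -1.0000e-03  1.5703e+00] F [ 0.9 -0.7 -0.4] w 54.9 q [-0.17  0.22  1.71  0.    1.21 -0.17]
dq 0.0067
inc [-0.0038 -0.001  -0.0007] [-283.2   98.6   -2.5] t 38.9 q [-0.17  0.22  1.71  0.    1.21 -0.17]
```

View pics/w29.png

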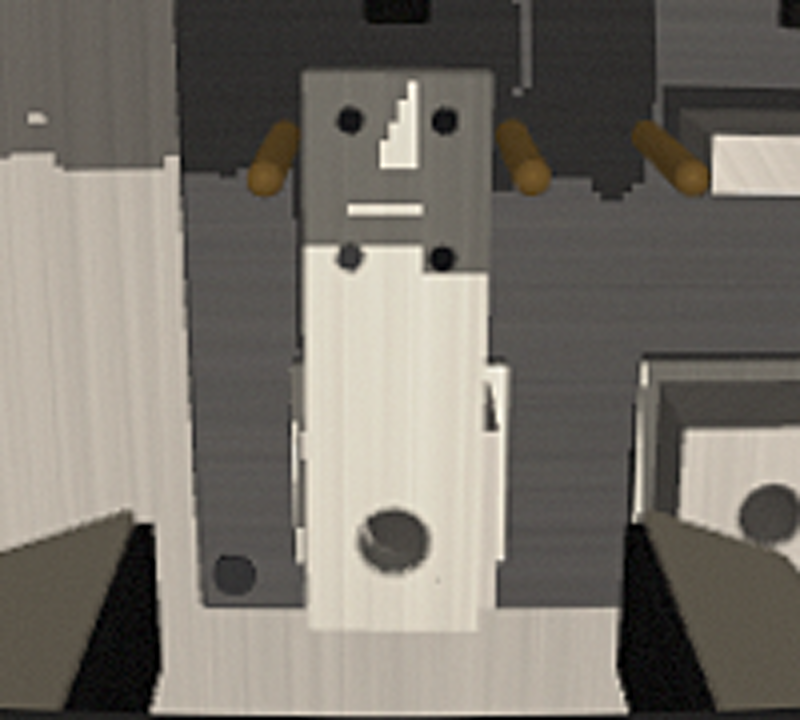

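```bash
python3 - <<'E'
from rel import *
print(c.at(c.u(395,541),67))
E
```

```text
[452.23319892 -64.91236403  67.        ]
```

>>> {"method": "step_arm", "body": {
  "increments": "-0.004 -0.001 0 -40 0 -3 0;-0.004 -0.001 0 -85 10 -3 0;-0.004 -0.001 0 -130 35 -3 0;-0.004 -0.001 0 -180 60 -3 0;-0.004 -0.001 0 -230 80 -3 0;-0.004 -0.001 0 -265 95 -3 0;-0.004 -0.001 0 -283 99 -3 0;-0.004 -0.001 0 -283 99 -3 0;-0.004 -0.001 0 -283 99 -3 0;-0.004 -0.001 0 -283 99 -3 0"
}}

```text
time: 40.15
tool_pos: [553.2, -283.6, 217.4]
tcp_rot: [3.139, 0.0, 1.572]
contact_force: [-0.1, 0.7, 0.1]
grip_width: 45.6
```

```bash
python3 - <<'E'
from rel import *
snap('w30.png',200,150,220,180,3.6,1.0)
E
```

```text
40.2 [ 553.3 -283.6  217.5] [3.1384e+00 4.0000e-04 1.5717e+00] F [-0.6  0.1  0. ] w 46.0 q [-0.6   0.52  1.24  0.    1.38 -0.6 ]
dq 0.0043
```

View pics/w30.png

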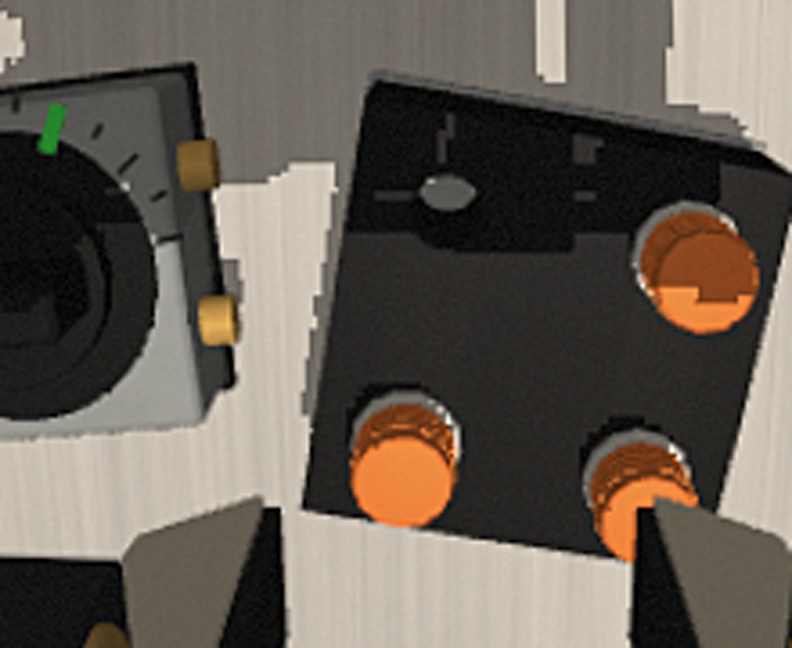

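```bash
python3 - <<'E'
from rel import *
P=c.at(c.u(707,282),84); print(P)
inc(610.9,P[1],100,1.571)
E
```

```text
[ 609.56668428 -280.38673809   84.        ]
inc [0.0032 0.0004 0.0007] [  3.2  57.3 117.7] t 40.2 q [-0.6   0.52  1.24  0.    1.38 -0.6 ]
```

>>> {"method": "step_arm", "body": {
  "increments": "0.003 0 0.001 3.2 50 0 -0.15;0.003 0 0.001 3.2 57.3 40 -0.15;0.003 0 0.001 3.2 57.3 80 -0.15;0.003 0 0.001 3.2 57.3 110 -0.15;0.003 0 0.001 3.2 57.3 110 -0.15;0.003 0 0.001 3.2 57.3 110 -0.15"
}}

```text
time: 40.95
tool_pos: [611.7, -281.6, 109.3]
tcp_rot: [3.139, 0.002, 1.57]
contact_force: [0.0, 0.2, 0.8]
grip_width: 38.9
```

```bash
python3 - <<'E'
from rel import *
snap('w31.png',230,200,200,160,4,1.2)
E
```

```text
41.0 [ 611.9 -281.8  109.7] [3.1386e+00 2.2000e-03 1.5700e+00] F [-0.2 -0.1  1.1] w 39.1 q [-0.55  0.7   1.22 -0.    1.22 -0.54]
dq 0.0072
```

View pics/w31.png

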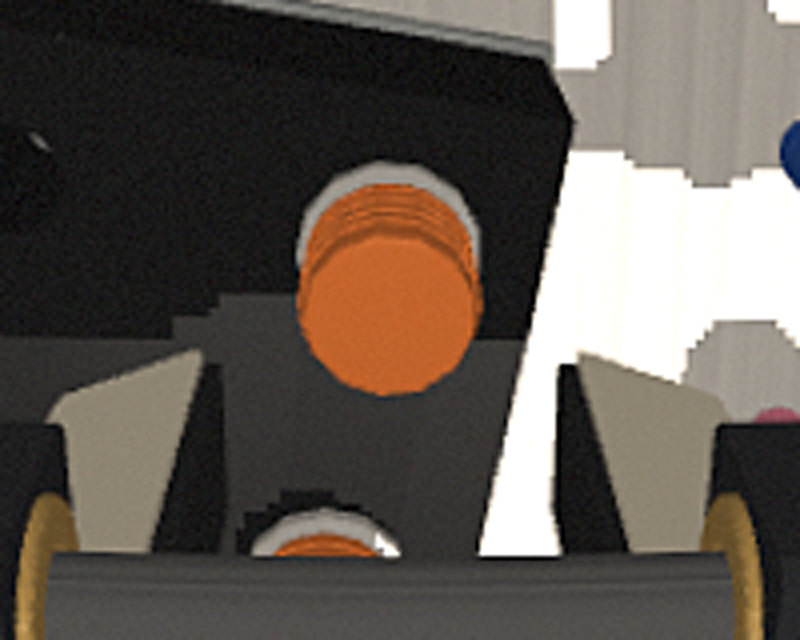

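```bash
python3 - <<'E'
from rel import *
print(rel([(390,310)],84-pose()[1][2]), c.at(c.u(390,310),84))
E
```

```text
[[ 2.65 -2.01 25.66]] [ 609.9609625  -279.17247604   84.        ]
```

>>> {"method": "step_arm", "body": {
  "increments": "0.003 -0.002 0 2.6 0 25 -0.15;0.003 -0.002 0 2.6 0 45 -0.15;0.003 -0.002 0 2.6 0 53 -0.15;0.003 -0.002 0 2.6 0 56 -0.15;0.003 -0.002 0 2.6 0 56 -0.15;0.003 -0.002 0 2.6 0 56 -1;0.003 -0.002 0 2.6 0 56 -1;0.003 -0.002 0 2.6 0 56 -1;0.003 -0.002 0 2.6 0 56 -1;0.003 -0.002 0 2.6 0 56 -1"
}}

```text
time: 42.25
tool_pos: [611.2, -279.1, 52.1]
tcp_rot: [-3.14, 0.003, 1.57]
contact_force: [-0.7, 0.8, 5.3]
grip_width: 24.2
```

```bash
python3 - <<'E'
from rel import *
snap('w32.png',230,200,200,160,4,1.2)
inc(454.3,-64,155,1.571)
E
```

```text
42.3 [ 611.2 -279.    52.1] [-3.1396e+00  3.0000e-03  1.5698e+00] F [0.  1.1 4.7] w 24.2 q [-0.54  0.76  1.27 -0.    1.11 -0.54]
dq 0.0022
inc [-0.002   0.003  -0.0012] [ 214.5 -157.4 -103.2] t 42.3 q [-0.54  0.76  1.27 -0.    1.11 -0.54]
```

View pics/w32.png

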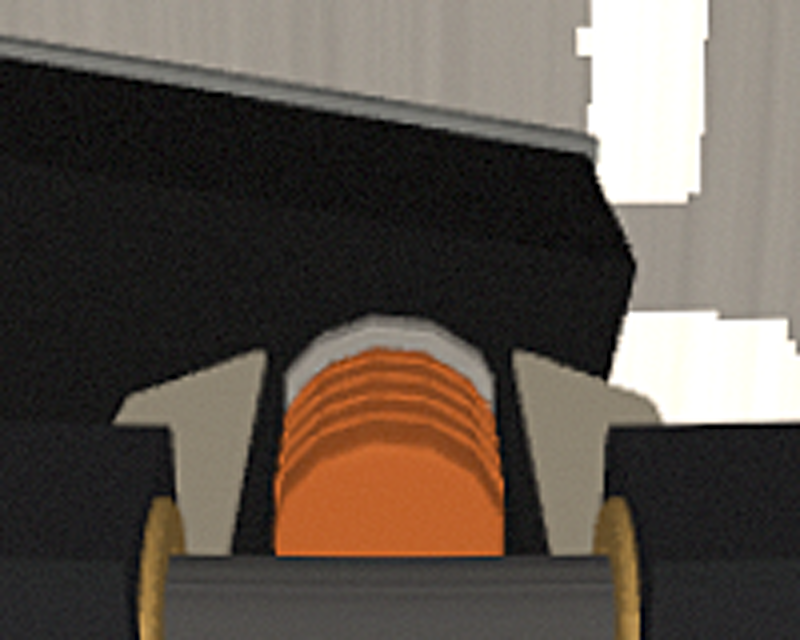

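>>> {"method": "step_arm", "body": {
  "increments": "0 0 0 0 0 -20 -1;0 0 0 0 0 -50 -1;0 0 0 0 0 -80 -1;0 0 0 0 0 -103 -1;-0.002 0.003 -0.001 45 -33 -103 -1;-0.002 0.003 -0.001 90 -66 -103 -1;-0.002 0.003 -0.001 135 -99 -103 -1;-0.002 0.003 -0.001 180 -132 -103 -1;-0.002 0.003 -0.001 205 -150 -103 -1;-0.002 0.003 -0.001 214.5 -157.5 -103 -1;-0.002 0.003 -0.001 214.5 -157.5 -103 -1;-0.002 0.003 -0.001 214.5 -157.5 -103 -1;-0.002 0.003 -0.001 214.5 -157.5 -103 -1"
}}

```text
time: 43.92
tool_pos: [454.5, -64.8, 154.2]
tcp_rot: [-3.141, -0.0, 1.57]
contact_force: [0.2, -0.2, -0.5]
grip_width: 24.5
```

```bash
python3 - <<'E'
from rel import *
st(); inc(454.2,-63.6,124,1.571)
E
```

```text
43.92 [454.5 -64.8 154.2] [-3.1406e+00 -5.0000e-04  1.5698e+00] F [ 0.2 -0.2 -0.5] w 24.5 q [-0.31  0.29  1.79  0.    1.06 -0.31]
inc [-0.001  -0.0005 -0.0012] [ 1.2 -0.3 30.2] t 43.92 q [-0.31  0.29  1.79  0.    1.06 -0.31]
```

>>> {"method": "step_arm", "body": {
  "increments": "-0.001 0 -0.001 1.2 -0.3 15 -1;-0.001 0 -0.001 1.2 -0.3 25 -1;-0.001 0 -0.001 1.2 -0.3 30 -1;-0.001 0 -0.001 1.2 -0.3 30 -1;-0.001 0 -0.001 1.2 -0.3 30 -1"
}}

```text
time: 44.55
tool_pos: [453.9, -62.8, 124.7]
tcp_rot: [3.141, -0.0, 1.572]
contact_force: [0.8, -0.1, -0.3]
grip_width: 24.3
```

```bash
python3 - <<'E'
from rel import *
snap('w33.png',260,190,140,130,5,1.2)
c=last(); f=c.f[225:300,300:355]; f=cv2.normalize(np.clip(f,30,130),None,0,255,cv2.NORM_MINMAX)
cv2.imwrite('pics/z4.png',cv2.resize(f,None,fx=8,fy=8,interpolation=cv2.INTER_CUBIC))
E
```

```text
44.6 [453.9 -62.8 124.8] [ 3.1408e+00 -3.0000e-04  1.5718e+00] F [ 0.3  0.5 -1.3] w 24.1 q [-0.31  0.33  1.84  0.    0.98 -0.31]
dq 0.0034
```

View pics/w33.png

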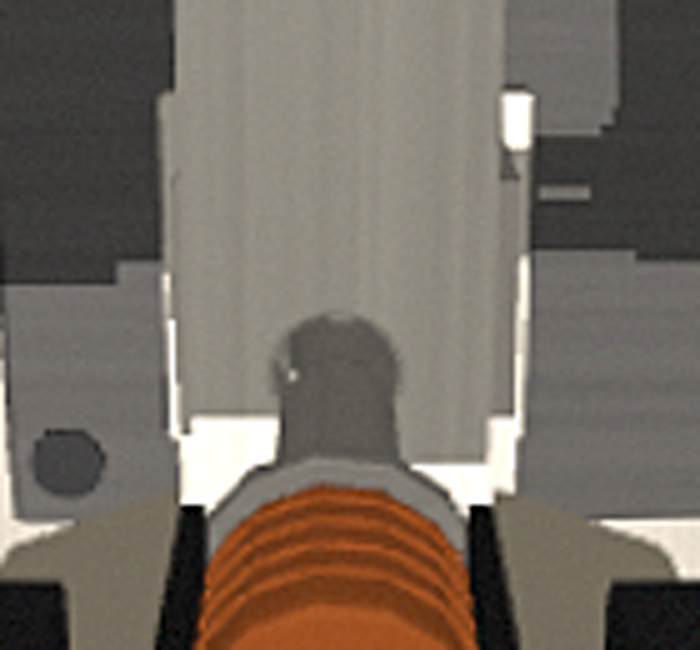

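View pics/z4.png

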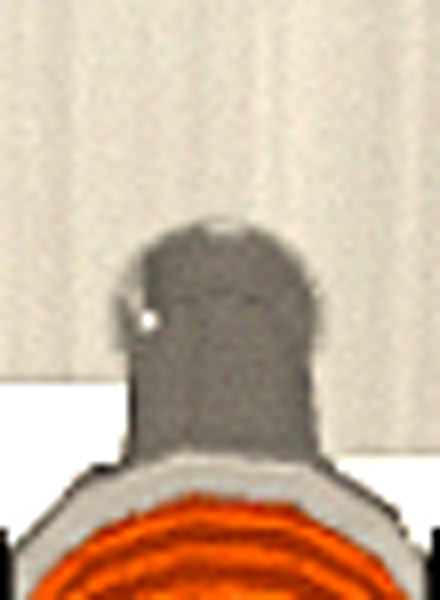

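```bash
python3 - <<'E'
from rel import *
def px(x,y): return (300+(x+.5)/8-.5,225+(y+.5)/8-.5)
H=c.at(px(222,222),67); print(H, H[1]-8)
v=c.ray(px(230,297)); v/=np.linalg.norm(v); z=pose()[1][2]+18.8-60
for y in np.arange(-70,-58,.5):
    d=np.array([H[0],y,z])-c.c; r=np.linalg.norm(d-v*(d@v))
    if abs(r-7)<.4: print(y,round(r,2))
E
```

```text
[452.21539954 -56.47504697  67.        ] -64.47504696845199
-64.5 7.18
-64.0 6.71
```

Nose at −64.3 against hole −64.5: aligned. Insert.

>>> {"method": "step_arm", "body": {
  "increments": "0 0 0 -0.2 -0.1 2 -1;0 0 0 -0.2 -0.1 5 -1;0 0 0 -0.2 -0.1 9 -1;0 0 0 -0.2 -0.1 13 -1;0 0 0 -0.2 -0.1 17 -1;0 0 0 -0.2 -0.1 20 -1;0 0 0 -0.2 -0.1 20 -1"
}}

```text
time: 45.48
tool_pos: [453.3, -62.9, 104.2]
tcp_rot: [-3.141, -0.001, 1.572]
contact_force: [-0.2, -0.4, -0.7]
grip_width: 24.4
```

>>> {"method": "step_arm", "body": {
  "increments": "0 0 0 0 0 4 -1;0 0 0 0 0 8 -1;0 0 0 0 0 12 -1;0 0 0 0 0 16 -1;0 0 0 0 0 20 -1;0 0 0 0 0 20 -1"
}}

```text
time: 46.22
tool_pos: [453.9, -63.0, 84.2]
tcp_rot: [3.141, -0.0, 1.572]
contact_force: [3.7, 0.4, -3.4]
grip_width: 24.5
```

>>> {"method": "step_arm", "body": {
  "increments": "0 0 0 0 0.6 4 -1;0 0 0 0 0.6 8 -1;0 0 0 0 0.6 12 -1;0 0 0 0 0.6 16 -1;0 0 0 0 0.6 18 -1;0 0 0 0 0.6 20 -1;0 0 0 0 0.6 21 -1;0 0 0 0 0.6 21 -1"
}}

```text
time: 47.22
tool_pos: [454.3, -62.9, 64.9]
tcp_rot: [3.141, -0.0, 1.572]
contact_force: [-2.3, 1.6, 17.9]
grip_width: 24.2
```

Seated (18 N at the expected height). Release and check.

>>> {"method": "step_arm", "body": {
  "increments": "0 0 0 0 0 -1 -0.3;0 0 0 0 0 -1 -0.2;0 0 0 0 0 -1 -0.2;0 0 0 0 0 -20 -0.2;0 0 0 0 0 -60 -0.2;0 0 0 0 0 -110 0;0 0 0 0 0 -150 0;0 0 0 0 0 -150 0;0 0 0 0 0 -150 0;0 0 0 0 0 -150 0"
}}

```text
time: 48.48
tool_pos: [453.3, -62.7, 212.0]
tcp_rot: [-3.139, -0.002, 1.572]
contact_force: [-0.1, 0.2, -0.1]
grip_width: 46.0
```

```bash
python3 - <<'E'
from rel import *
inc(431.3,-287,200,3.21)
snap('w34.png',230,120,200,200,3,1.2)
snap('s34.png',220,180,180,150,4,1.2,'scene')
E
```

```text
inc [-1.0000e-03 -3.6000e-03 -1.6383e+00] [-224.3  -22.1   11.7] t 48.48 q [-0.31  0.23  1.71  0.    1.21 -0.31]
48.52 [453.4 -62.8 212.1] [-3.1389e+00 -1.4000e-03  1.5717e+00] F [-0.1  0.3 -0.1] w 45.9 q [-0.31  0.23  1.71  0.    1.21 -0.31]
dq 0.0056
48.58 [453.5 -62.8 212.3] [-3.1392e+00 -1.3000e-03  1.5718e+00] F [ 0.5 -0.7  0.4] w 45.8 q [-0.31  0.23  1.71  0.    1.21 -0.31]
dq 0.0067
```

View pics/w34.png

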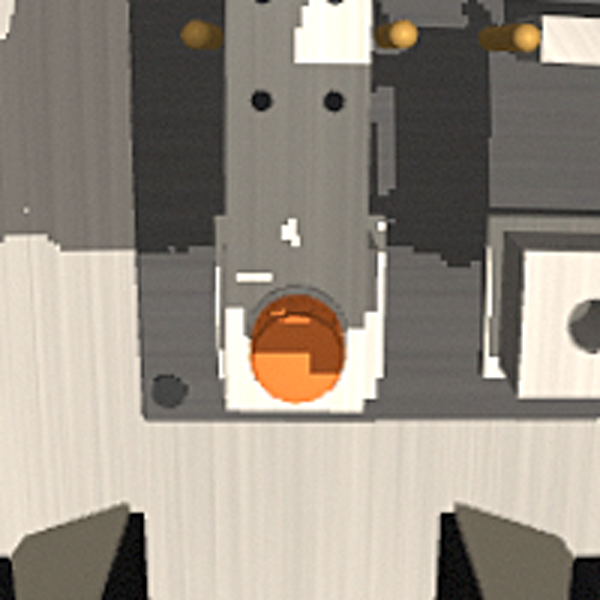

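View pics/s34.png

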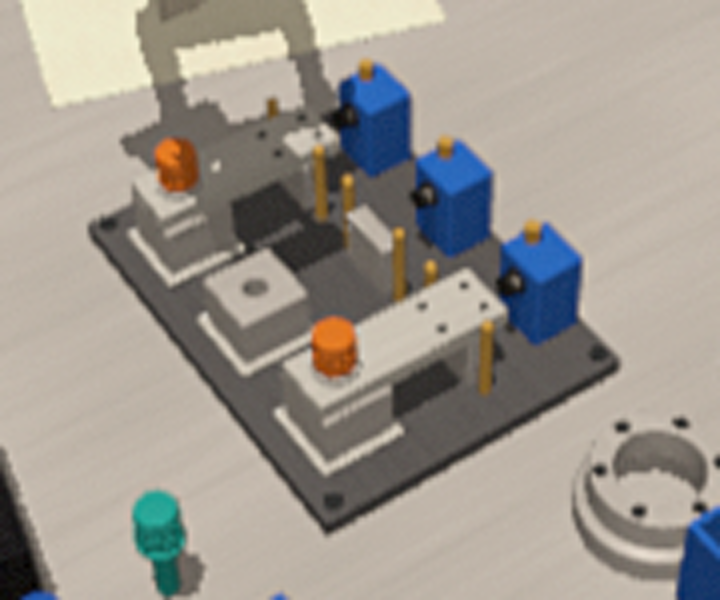

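>>> {"method": "step_arm", "body": {
  "increments": "-0.001 -0.003 -0.15 -20 0 0 0;-0.001 -0.003 -0.32 -45 -3 0 0;-0.001 -0.003 -0.5 -70 -6 0 0;-0.001 -0.003 -0.68 -95 -9 0 0;-0.001 -0.003 -0.86 -120 -12 5 0;-0.001 -0.003 -1.04 -145 -14 10 0;-0.001 -0.003 -1.22 -170 -17 12 0;-0.001 -0.003 -1.4 -195 -20 12 0;-0.001 -0.003 -1.55 -215 -22 12 0;-0.001 -0.003 -1.638 -224 -22 12 0;-0.001 -0.003 -1.638 -224 -22 12 0;-0.001 -0.003 -1.638 -224 -22 12 0;-0.001 -0.003 -1.638 -224 -22 12 0"
}}

```text
time: 50.2
tool_pos: [432.4, -286.5, 201.2]
tcp_rot: [-3.141, 0.002, -3.074]
contact_force: [0.1, -0.8, -0.3]
grip_width: 45.9
```

```bash
python3 - <<'E'
from rel import *
snap('w35.png',240,150,170,150,4,1.5)
inc(431.4,-287,56.5,3.21)
t=Cam('top'); cv2.imwrite('pics/t35.png',t.f)
E
```

```text
50.25 [ 432.4 -286.5  201.3] [-3.1410e+00  2.5000e-03 -3.0736e+00] F [-1.   0.6  1. ] w 45.7 q [-0.73  0.34  1.57  0.    1.22 -2.37]
dq 0.0043
inc [-0.0006  0.0025 -0.0004] [  1.4  -0.3 144.8] t 50.25 q [-0.73  0.34  1.57  0.    1.22 -2.37]
```

View pics/w35.png

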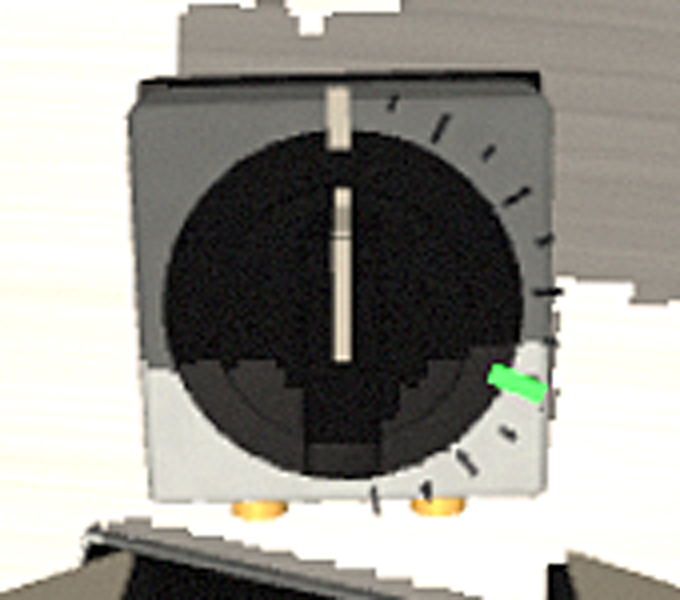

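View pics/t35.png

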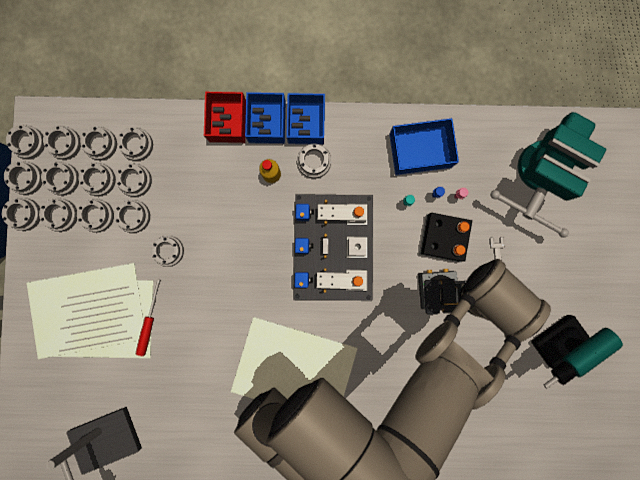

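>>> {"method": "step_arm", "body": {
  "increments": "0 0.002 0 1.4 -0.3 50 0;0 0.002 0 1.4 -0.3 100 0;0 0.002 0 1.4 -0.3 130 0;0 0.002 0 1.4 -0.3 145 0;0 0.002 0 1.4 -0.3 145 0;0 0.002 0 1.4 -0.3 145 -1;0 0.002 0 1.4 -0.3 145 -1;0 0.002 0 1.4 -0.3 145 -1;0 0.002 0 1.4 -0.3 145 -1;0 0.002 0 1.4 -0.3 145 -1;0 0.002 0 1.4 -0.3 145 -1"
}}

```text
time: 51.68
tool_pos: [431.6, -288.0, 56.9]
tcp_rot: [-3.14, 0.001, -3.073]
contact_force: [-1.4, -1.0, 6.3]
grip_width: 15.8
```

>>> {"method": "step_arm", "body": {
  "increments": "0 0 0.13 0 0 0 -1;0 0 0.26 0 0 0 -1;0 0 0.39 0 0 0 -1;0 0 0.52 0 0 0 -1;0 0 0.65 0 0 0 -1;0 0 0.78 0 0 0 -1;0 0 0.91 0 0 0 -1;0 0 1.04 0 0 0 -1;0 0 1.17 0 0 0 -1;0 0 1.3 0 0 0 -1;0 0 1.43 0 0 0 -1;0 0 1.56 0 0 0 -1;0 0 1.69 0 0 0 -1;0 0 1.82 0 0 0 -1;0 0 1.93 0 0 0 -1;0 0 2.0 0 0 0 -1;0 0 2.0 0 0 0 -1;0 0 2.0 0 0 0 -1"
}}

```text
time: 53.92
tool_pos: [434.1, -286.2, 56.9]
tcp_rot: [3.136, -0.002, 1.209]
contact_force: [11.8, 7.4, 2.8]
grip_width: 16.0
```

```bash
python3 - <<'E'
from rel import *
snap('w36.png',220,190,220,180,3.5,2)
E
```

```text
53.98 [ 434.2 -286.2   56.9] [ 3.1361e+00 -2.3000e-03  1.2090e+00] F [10.1  8.4  2.9] w 15.7 q [-0.73  0.52  1.75  0.01  0.87 -0.37]
dq 0.0022
```

View pics/w36.png

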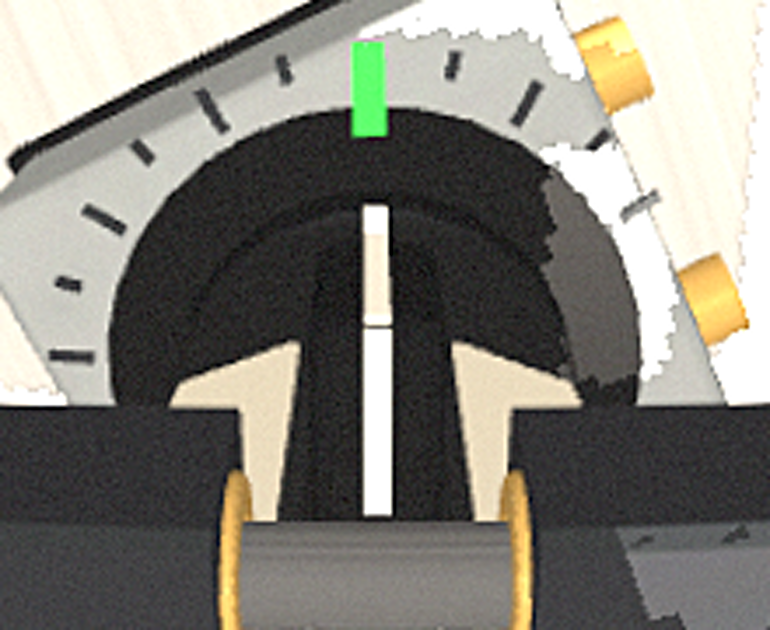

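>>> {"method": "step_arm", "body": {
  "increments": "0 0 0 1 0.6 0 -1;0 0 0 2 1.2 0 -1;0 0 0 2 1.2 0 -1;0 0 0 2 1.2 0 -0.5;0 0 0 2 1.2 0 -0.2;0 0 0 2 1.2 0 0;0 0 0 2 1.2 0 0;0 0 0 2 1.2 -30 0;0 0 0 2 1.2 -80 0;0 0 0 2 1.2 -140 0;0 0 0 2 1.2 -160 0;0 0 0 2 1.2 -160 0;0 0 0 2 1.2 -160 0"
}}

```text
time: 55.6
tool_pos: [432.4, -285.4, 214.8]
tcp_rot: [-3.14, -0.0, 1.21]
contact_force: [-0.4, -0.7, -0.6]
grip_width: 45.9
```

```bash
python3 - <<'E'
from rel import *
snap('w37.png',220,130,200,180,3.8,2)
snap('s37.png',140,180,260,180,3,1.2,'scene')
E
```

```text
55.65 [ 432.3 -285.3  214.6] [-3.1394e+00 -7.0000e-04  1.2097e+00] F [ 0.9 -0.   0.1] w 45.7 q [-0.73  0.33  1.55 -0.    1.26 -0.37]
dq 0.0052
55.7 [ 432.4 -285.4  214.6] [-3.1394e+00 -7.0000e-04  1.2097e+00] F [-0.7  0.4 -0. ] w 45.8 q [-0.73  0.33  1.55 -0.    1.26 -0.37]
dq 0.0087
```

View pics/w37.png

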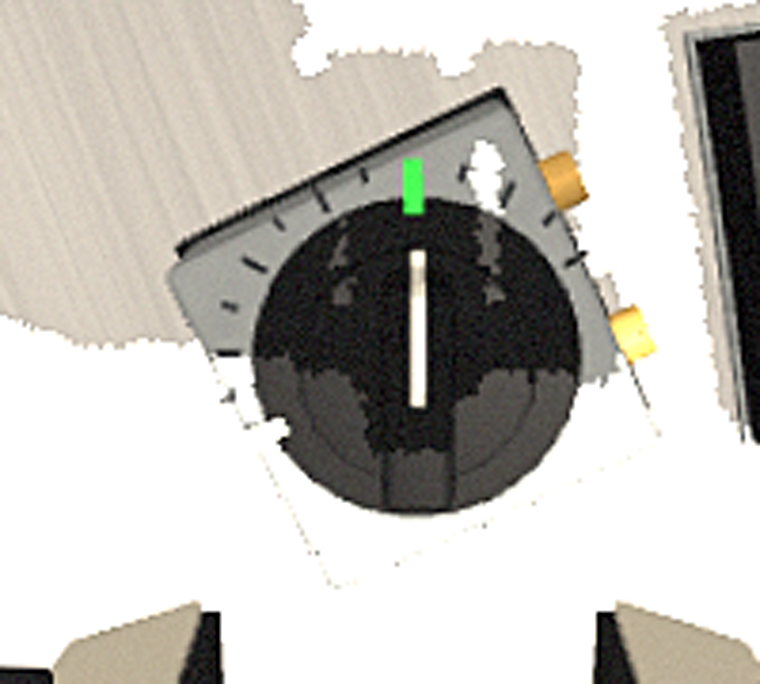

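View pics/s37.png

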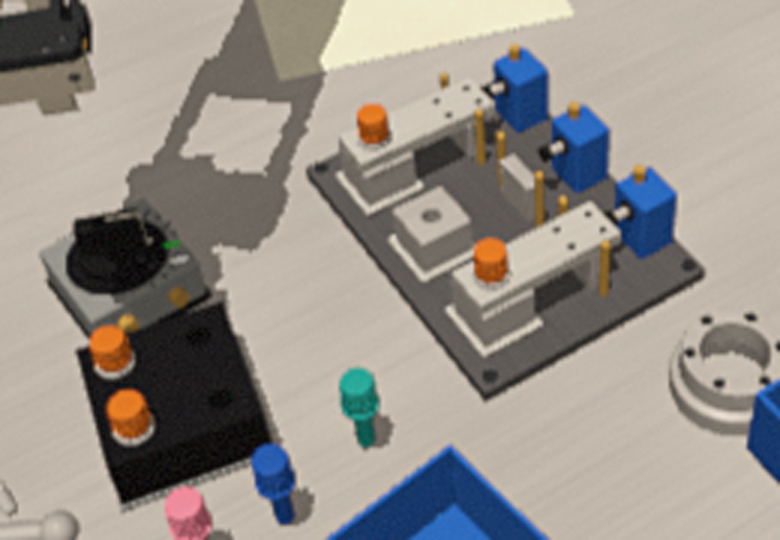

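```bash
python3 -c "
from plant import *
print(close_job())"
```

```text
the job is handed in; nothing more can be done
None
```

I completed the job and handed it in at about 56 s of the 210 s allowed. No verdict is reported, so what follows is from my own checks.

**What was done**
- I turned the knob back to the white mark.
- There were two brackets on the bench. I laid one on station 3 and the other on station 1, and pushed an orange pin home through each. Station 2 stays empty and two spare pins are still in the rack.
- I then turned the knob clockwise about 2.0 rad to the green mark.

**Last checks**
- **Pins:** both seated against resistance, 6 N and 18 N, with the TCP at 65 mm. That matches the expected home height.
- **Brackets:** in the images both lie flat, centred between the posts with the hole over the bush.
- **Knob:** the pointer is on the green mark, about 0.03 rad off.
- **Arm and bench:** the arm is clear of everything. The flanges, bottle, spanner, screwdriver and coloured look-alike pins were not touched.

**What disagreed**
- **Fingertips:** the stated 22 mm ahead of the TCP did not fit. The first grip on the knob closed above the bar, and contact tests put the tips about 8–10 mm behind the TCP reading. I used that from then on.
- **Wrist camera:** it read about 2 mm off across the jaws, so I lined up each bracket and pin against the posts and holes seen in the same picture.

I saw no knocked bracket and no grip slackening.

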